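# Lever the stuck lid off the sterilising box

## Task

The lid of the steel sterilising box is held tight by its roller catches: take the orange-handled pry bar from its rest, put the blade over the brass fulcrum rod and its tip under the lid's overhanging lip, and lever the handle down until the lip has popped up clear of the catches. Put the bar back across its rest the way it lay, and lift the loosened lid off by its black handle and set it down gently, right way up, in the middle of the blue mat. Leave the other things on the counter alone.

Things in the scene. Friction and masses are not known exactly. Their poses are not given: they have to be found in the camera images.
- bar_grip (a point): centre of the handle of the loose pry bar, on the bar's axis. Orange handle 85 mm long (x), 18 wide (y), 16 thick (z), then a flat steel blade 115 long, 24 wide, 4 thick on the same axis; about 0.25 kg. x points from handle to blade tip, z is its upper side (both sides alike). Blade tip 157.5 mm from this point along +x, the handle's butt 42.5 mm along -x
- bar_tip (a point): end of the blade of the pry bar, on its axis; axes as bar_grip
- rest_cradle (a point): where bar_grip lies when the bar lies mid-rest, 45 mm above the table; x is the way the blade points. Fixed blue plate 220 x 94 x 6 mm with two white cross rails (12 mm wide, 68 mm free between 12 mm high end stops): one under the handle's butt, 30 mm behind this point (-x), top 8 mm below it; one under the blade, 125 mm ahead, top 2 mm below it
- box: fixed open steel box 150 (x) x 130 (y) x 90 mm high; origin at the centre of its underside on the table, z up. Lid lip and fulcrum are on its +y side (outer face of that wall at y = 65 mm). Stiff roller catches in blue housings (46 mm long, 104 mm high, out to x = +-110 mm) at x = +-79, y = 50 mm and two weak ones (grey, 26 mm long) at y = -55 mm overhang the lid's side edges by 2 mm
- fulcrum: fixed brass rod, 12 mm diameter, 80 mm long along its x (the box's x), origin at its centre: 44 mm outside the box's +y wall and 91 mm above the table. Steel arms hold it from below at its two ends (beyond x = +-32 mm); the 64 mm between them is free for the blade
- lid_lip (a point): middle of the lower outer edge of the lid's lip; orange mark above it. Lid shut: 90 mm above the table; the lip overhangs the box's +y wall by 16 mm over its whole width, 4 mm thick. The blade goes in under it at about 35 deg, handle high, between lip and rod: about 5 mm to spare there for the 4 mm blade
- lid_handle (a point): centre of the black bar handle on top of the lid: 14 mm wide (x), 90 mm long (y), 12 mm high, on two posts, middle of the lid's inner part. Axes of the lid, z up, parallel to the box's when shut. 32 mm above the plate's top side when the lid is level; 42 mm above the underside of the plug
- lid_base (a point): centre of the underside of the lid's plug (139 x 117 x 8 mm slab under the plate, loose in the box's mouth), on which the lid stands when set down; axes of the lid, z up
- mat: fixed flat blue mat 200 x 200 x 4 mm; origin at the centre of its underside on the table; its top is 4 mm up
- lid: the loose lid as a whole, origin at lid_base: aluminium plate 150 x 146 x 4 mm, about 0.35 kg. Some 33 N upward at the lip pushes it past the stiff rollers, its rear edge staying down as a hinge. Once the lip has risen 11 mm it is past them, pops up to about 17 mm and stays propped, tilted about 7 deg; the weak rear rollers then let go when the handle is lifted (10 to 15 N)
- bar: the pry bar as a whole; origin at bar_grip
- forceps1: bystander: steel forceps on the red mat
- forceps2: bystander: steel forceps on the red mat
- lotion: bystander: white bottle with green cap, 170 mm high, origin under its foot
- jar: bystander: clear jar with blue cap, 80 mm high, origin under its foot
- dish: bystander: steel bowl, 110 mm across, 35 mm high, origin under its foot
- tape: bystander: roll of tape lying flat, 84 mm across, 24 mm high, origin at its underside
- soapbox: bystander: yellow plastic soap box 100 x 65 x 35 mm, origin at its underside
Things that resemble listed ones, but are neither listed nor needed, are in the scene too. Leave any red look-alike of the lid alone.

How it is judged:
By the outcome, as a careful person would: the job done as asked, in the order asked, and still so for the second after the job is handed in, with the robot touching nothing.
It also fails if it takes over 67 s, if anything falls off the work surface, if the arm or the gripper's body presses on something with over 40 N, if the wrist force passes 120 N, or if a joint passes its speed limit or range.

## Robot

A 7-joint arm with a two-finger parallel gripper is mounted at the origin on the work surface. World frame = base frame: x ahead of the robot, y to its left, z up, the work surface at z = 0. Lengths are in m, angles in rad, forces in N, time in s.
With the tool pointing down it reaches from about 0.425 to 0.875 m from the base axis. Payload 9.9 kg.
Tool frame: the origin (TCP) lies midway between the tips of the shut fingers; the grasp point (between the pads) lies 19 mm behind it; y points along the fingers, z is the direction in which the jaws open and shut, and the axes are right-handed (so a half turn about y gives the same grasp; the last joint's range is limited). The gripper opens to 85 mm and grips with 20 to 120 N. Pads are 22 mm wide; open, the fingers measure 114 mm over their backs; the gripper's body (76 mm by 85 mm) begins 54 mm behind the grasp point. The pads swing forward as they close: fully open they stand 13 mm farther back than shut.
Start: joints at [1.133, 0.576, 0.025, 1.437, -0.015, 1.129, -0.057], TCP at [0.234, -0.633, 0.192] pointing down, gripper open.
Joint ranges: [-2.76, 2.76], [-0.34, 2.15], [-1.52, 1.57], [0.19, 2.46], [-1.09, 4.23], [0.17, 1.99], [-2.82, 2.82]. Speed limits (rad/s): [2.22, 2.22, 3.01, 3.01, 3.14, 3.14, 3.14].

## Interface

Orientations are given as a unit quaternion [w, x, y, z].
In Python, from cell import ctrl gives the robot as it stands.
- The arm moves only by the tool servo_tool, never from a script. Its argument "series" is a list of rows, each an object of numbers: "dx", "dy", "dz": the shift along the world's x, y, z in mm; "ax", "ay", "az": the turn, a rotation vector about the world's x, y, z in rad; "claw": the closure, from 0 (fully open) to 1 (shut). In form: [{"dx": .., "dy": .., "dz": .., "ax": .., "ay": .., "az": .., "claw": ..}, ...]. A call has 1 to 10 rows; each row is the pose to reach, as a shift and turn from the pose commanded when the call began; what a row does not reach only later rows make up. A row lasts 1/8 s, in which the tool goes at most 62.5 mm and 10.7 degrees, less where a joint would pass 70% of its speed; a pose out of reach is approached as far as the arm can. A call with a gripper value outside its range is refused whole. The fingers move at their own pace and stop on an object; "newtons" is the grip in N (left out, the last holds). Time passes only in rows, so rows that repeat a pose let the fingers close. It gives the time, the measured TCP pose, the force and the opening at its end, in the units of the state.
- ctrl.get_obs(): the state, without advancing time (a new reading comes with each control period).
- ctrl.get_image(name): name is "scene" or "top" or "wrist"; returns a dict with "pixels" (420x560x3 uint8, red, green, blue), "fovy" (degrees; the focal length in pixels is half the picture's height over the tangent of half this angle, whatever the lens; pixels are square), "cx", "cy" (the principal point, pixels), "camera_from_world" (4x4, takes a point from world to camera coordinates); the wrist camera has in their place "T_tool_cam" (4x4, takes a point from camera to tool coordinates, whose origin is the TCP and whose axes are the tool frame's). Camera axes: x right, y down, z forward; pixel columns grow to the right and rows downward; lengths in m; the calibration is good to about 2 mm. A picture is of the moment at which its call begins: read the wrist's pose just before it. There is no depth.
- ctrl.sign_off(): hands the job in, once; it reports no verdict.
The state is a dict: "clock": time; "joint_positions": joint angles; "qd": joint speeds; "joint_torque": joint torques, N m; "eef_pos": TCP position; "ee_rot": TCP orientation; "wrist_force": force on the tool from outside, world axes, zero at the start; "ft_torque": the same for the moment, N m; "gripper_width": opening from 0.0 (shut) to 1.0 (fully open).
Only numpy, scipy, OpenCV 4.12 (cv2) and the standard library are available. Lean on these libraries where they do the work, as an engineer would, in place of code of your own. Each camera call takes 0.05 s, during which the arm holds its last target. There are 200 camera calls.

## Working session

There is one attempt and no reset: what is moved stays moved. The work goes in short steps, Python scripts to look and compute and a tool call to move; the robot and the scene stay as the last step left them, time stands still between calls to the robot, and variables do not carry over. Pictures are saved under pics/ and viewed, about 8 in all and at most 12, crops included, and the job is handed in when it is done.

Besides the shell and the picture viewer there is one more tool, called after "Request:" as a command line: name --argument value ..., lists and objects as JSON in quotes. servo_tool: Moves the arm, as the interface text tells. Its arguments: {"type":"object","properties":{"series":{"type":"array"},"newtons":{"type":"number"}},"required":["series"]}

```bash
mkdir -p pics; ls; cat > h.py <<'E'
import numpy as np,cv2
from cell import ctrl
from scipy.spatial.transform import Rotation as R
def rot(q): return R.from_quat([q[1],q[2],q[3],q[0]]).as_matrix()
def grab(name,fn):
    o=ctrl.get_obs(); im=ctrl.get_image(name)
    p=np.asarray(im['pixels']); cv2.imwrite(f'pics/{fn}.png',p[:,:,::-1])
    f=p.shape[0]/2/np.tan(np.radians(im['fovy'])/2)
    if name=='wrist':
        T=np.eye(4);T[:3,:3]=rot(o['ee_rot']);T[:3,3]=o['eef_pos']; W=T@np.array(im['T_tool_cam'])
    else: W=np.linalg.inv(np.array(im['camera_from_world']))
    np.savez(f'pics/{fn}.npz',f=f,c=[im['cx'],im['cy']],W=W)
    return p
def px2w(fn,u,v,z):
    d=np.load(f'pics/{fn}.npz'); r=d['W'][:3,:3]@np.array([(u-d['c'][0])/d['f'],(v-d['c'][1])/d['f'],1]); o=d['W'][:3,3]
    return o+r*(z-o[2])/r[2]
def w2px(fn,P):
    d=np.load(f'pics/{fn}.npz'); q=np.linalg.inv(d['W'])@np.append(P,1); return d['c']+d['f']*q[:2]/q[2]
def crop(fn,u0,v0,u1,v1,k,out):
    i=cv2.imread(f'pics/{fn}.png')[v0:v1,u0:u1]; cv2.imwrite(f'pics/{out}.png',cv2.resize(i,None,fx=k,fy=k,interpolation=cv2.INTER_CUBIC))
E
python3 - <<'E'
from h import *
a=grab('top','t0');b=grab('scene','s0')
cv2.imwrite('pics/t0b.png',cv2.resize(a[:,:,::-1],(800,600)))
cv2.imwrite('pics/s0b.png',cv2.resize(b[:,:,::-1],(800,600)))
for n in('t0','s0'):
    d=np.load(f'pics/{n}.npz');print(d['f'],d['c'],d['W'].round(3))
print(ctrl.get_obs())
E
```

```text
pics
477.44252852732455 [281.6126675  210.66922076] [[-0.004 -0.991  0.132  0.359]
 [-1.     0.005  0.01  -0.131]
 [-0.01  -0.132 -0.991  1.533]
 [ 0.     0.     0.     1.   ]]
393.1285219815191 [277.16073291 210.63820721] [[-0.448  0.528 -0.721  1.368]
 [ 0.894  0.271 -0.357  0.268]
 [ 0.007 -0.805 -0.593  0.776]
 [ 0.     0.     0.     1.   ]]
{'clock': 0.1, 'joint_positions': array([ 1.13320567,  0.57642332,  0.02485339,  1.43781823, -0.01499101,
        1.12899524, -0.05648262]), 'qd': array([ 7.00659291e-05,  4.42765173e-04, -6.18074802e-04, -3.25380922e-03,
        8.39169923e-04, -1.95037888e-04, -4.79894938e-04]), 'joint_torque': array([ 6.45761509e-03, -7.67307472e+01,  2.25842245e+00, -2.86606371e+01,
        1.59768312e-02,  8.54922779e-03,  5.21692044e-06]), 'eef_pos': array([ 0.23369744, -0.63276654,  0.19154772]), 'ee_rot': array([ 0.12432922, -0.12456975,  0.69657079, -0.69556722]), 'wrist_force': array([-0.65778071,  0.1373183 , -0.48176324]), 'ft_torque': array([-0.03977864, -0.02972419,  0.00234346]), 'gripper_width': 0.9998170438538595}
```

View pics/t0b.png

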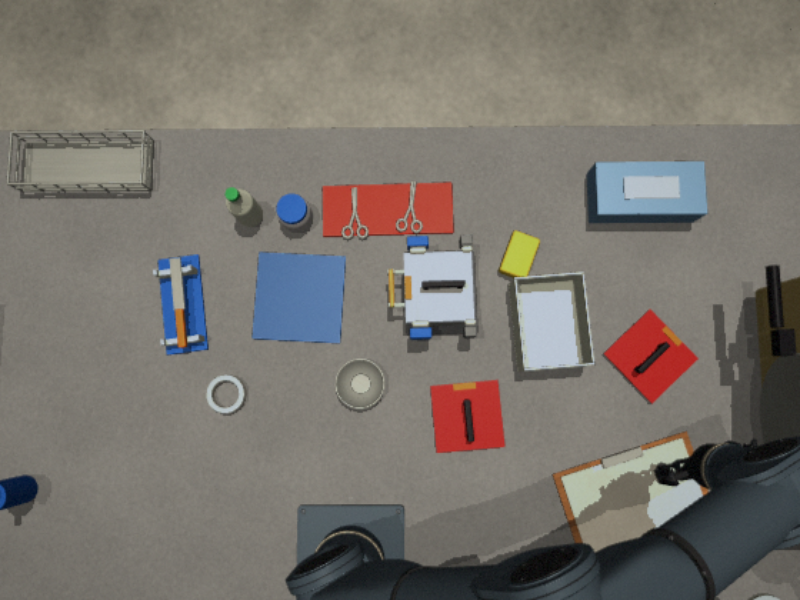

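View pics/s0b.png

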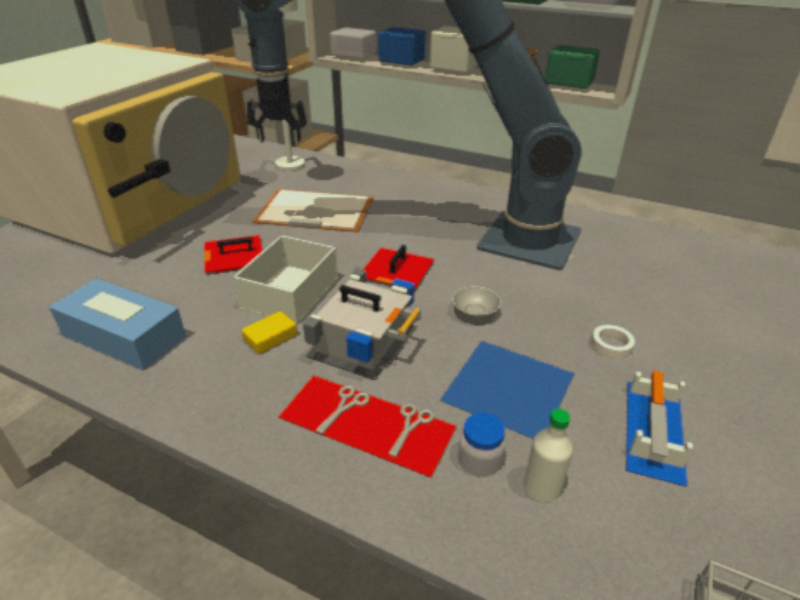

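Top view (800-px scale): rest and bar at (182,303) with the orange handle at (181,327). The steel box is at (438,287) with its lid handle at (442,284), the brass rod at (392,288) and the orange lip mark at (408,288). The mat is at (299,297). Lid look-alikes are the red lids at (467,416) and (651,356). The open tray at (553,322) is a box look-alike. The only orange-handled bar is on the blue rest. Next are close crops to confirm.

```bash
python3 - <<'E'
from h import *
i=cv2.imread('pics/t0.png')
a=cv2.resize(i[165:255,100:160],None,fx=6,fy=6,interpolation=cv2.INTER_CUBIC)
b=cv2.resize(i[160:240,265:340],None,fx=5.6,fy=6.75,interpolation=cv2.INTER_CUBIC)
b=cv2.resize(i[160:250,263:338],None,fx=5.8,fy=6,interpolation=cv2.INTER_CUBIC)
cv2.imwrite('pics/c1.png',np.hstack([a,b])); print(a.shape,b.shape)
o=ctrl.get_obs(); print(rot(o['ee_rot']).round(3))
print(np.array(ctrl.get_image('wrist')['T_tool_cam']).round(3))
E
```

```text
(540, 360, 3) (540, 435, 3)
[[-0.938 -0.001  0.347]
 [-0.347  0.001 -0.938]
 [ 0.    -1.    -0.001]]
[[-0.002  0.957  0.289 -0.075]
 [-0.001 -0.289  0.957 -0.182]
 [ 1.     0.001  0.002 -0.   ]
 [ 0.     0.     0.     1.   ]]
```

View pics/c1.png

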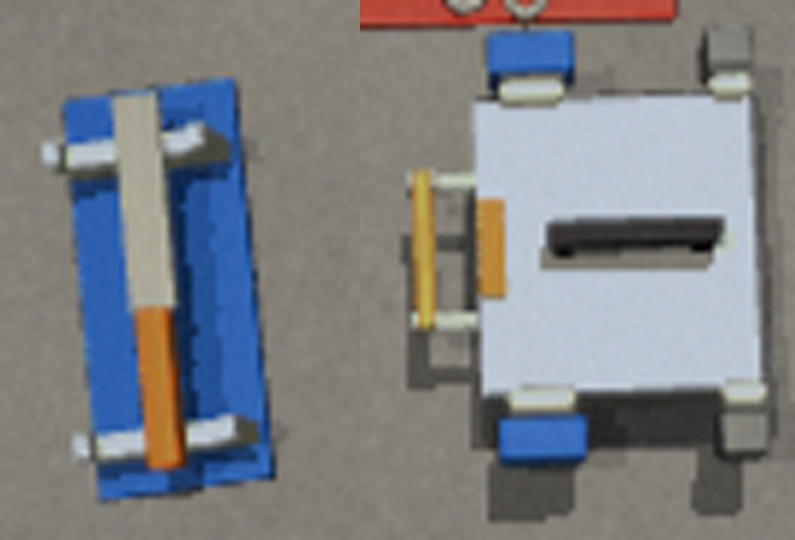

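```bash
python3 - <<'E'
from h import *
A=lambda x,y,z:px2w('t0',(x+.5)/6-.5+100,(y+.5)/6-.5+165,z)
B=lambda x,y,z:px2w('t0',(x-360+.5)/5.8-.5+263,(y+.5)/6-.5+160,z)
def S(n,p): print(n,np.round(p,4))
t,b=A(136,94,.047),A(165,467,.053); S('tip',t);S('butt',b);d=(t-b)[:2];print('len',np.hypot(*d),'yaw',np.degrees(np.arctan2(d[1],d[0])));u=d/np.hypot(*d)
S('grip from butt',b[:2]+.0425*u);S('grip from mid',(t+b)[:2]/2-.0575*u)
S('orange end',A(154,306,.053))
P=[A(64,102,.006),A(233,80,.006),A(272,477,.006),A(100,500,.006)]
print('plate',np.mean(P,0).round(4),[np.linalg.norm(P[i]-P[i-1]).round(3) for i in range(4)])
for i,j in((3,0),(2,1)): e=P[j]-P[i];print(np.degrees(np.arctan2(e[1],e[0])))
L=[B(474,101,.094),B(750,95,.094),B(763,390,.094),B(483,396,.094)]
for p in L:S('lid',p)
print([np.linalg.norm(L[i]-L[i-1]).round(3) for i in range(4)])
for i,j in((3,0),(2,1)): e=L[j]-L[i];print('x-axis deg',np.degrees(np.arctan2(e[1],e[0])))
for i,j in((1,0),(2,3)): e=L[j]-L[i];print('y-axis deg-90',np.degrees(np.arctan2(e[1],e[0]))-90)
S('lip mid',(L[0]+L[3])/2);S('lid mid',np.mean(L,0))
r0,r1=B(423,172,.097),B(425,328,.097);S('rod',(r0+r1)/2);e=r0-r1;print(np.linalg.norm(e),np.degrees(np.arctan2(e[1],e[0])))
S('handle',(B(548,228,.132)+B(723,225,.132))/2)
M=[px2w('t0',(x+.5)*.7-.5,(y+.5)*.7-.5,.004) for x,y in((259,251),(345,255),(340,343),(252,338))]
S('mat',np.mean(M,0));print([np.linalg.norm(M[i]-M[i-1]).round(3) for i in range(4)]); e=M[0]-M[3];print(np.degrees(np.arctan2(e[1],e[0])))
print(np.load('pics/t0.npz')['W'][:3,3])
E
```

```text
tip [0.657  0.3891 0.047 ]
butt [0.459  0.3639 0.053 ]
len 0.1995931960420731 yaw 7.2379917473875235
grip from butt [0.5011 0.3693]
grip from mid [0.5009 0.3693]
orange end [0.5431 0.373  0.053 ]
plate [0.5587 0.3823 0.006 ] [np.float64(0.218), np.float64(0.093), np.float64(0.218), np.float64(0.092)]
7.5761332976113485
7.558738718772242
lid [ 0.6567 -0.1197  0.094 ]
lid [ 0.659  -0.2656  0.094 ]
lid [ 0.5075 -0.2698  0.094 ]
lid [ 0.5051 -0.1238  0.094 ]
[np.float64(0.152), np.float64(0.146), np.float64(0.152), np.float64(0.146)]
x-axis deg 1.5548028834558014
x-axis deg 1.5882754222094728
y-axis deg-90 0.8962415097173277
y-axis deg-90 0.9233599420209231
lip mid [ 0.5809 -0.1217  0.094 ]
lid mid [ 0.5821 -0.1947  0.094 ]
rod [ 0.5795 -0.0932  0.097 ]
0.08001351456978426 0.6678149760554296
handle [ 0.5851 -0.2024  0.132 ]
mat [0.5748 0.1182 0.004 ]
[np.float64(0.2), np.float64(0.197), np.float64(0.201), np.float64(0.199)]
-3.1496699085885633
[ 0.35925885 -0.13119899  1.53264768]
```

The top crop confirms the choice. Bar, plate, lid, rod and mat sizes come out right (bar 199.6 mm, lid 152×146, rod 80, mat 200). Moving to the bar.

Request:
servo_tool --series '[{"dx": 330, "dy": 430, "dz": 100, "az": 1.8, "claw": 0}, {"dx": 330, "dy": 430, "dz": 100, "az": 1.8, "claw": 0}, {"dx": 330, "dy": 430, "dz": 100, "az": 1.8, "claw": 0}, {"dx": 330, "dy": 430, "dz": 100, "az": 1.8, "claw": 0}, {"dx": 330, "dy": 430, "dz": 100, "az": 1.8, "claw": 0}, {"dx": 330, "dy": 430, "dz": 100, "az": 1.8, "claw": 0}, {"dx": 330, "dy": 430, "dz": 100, "az": 1.8, "claw": 0}, {"dx": 330, "dy": 430, "dz": 100, "az": 1.8, "claw": 0}, {"dx": 330, "dy": 430, "dz": 100, "az": 1.8, "claw": 0}, {"dx": 330, "dy": 430, "dz": 100, "az": 1.8, "claw": 0}]'

```text
schema error: expected keys dx, dy, dz, ax, ay, az, claw
```

Request:
servo_tool --series '[{"dx": 330, "dy": 430, "dz": 100, "ax": 0, "ay": 0, "az": 1.8, "claw": 0}, {"dx": 330, "dy": 430, "dz": 100, "ax": 0, "ay": 0, "az": 1.8, "claw": 0}, {"dx": 330, "dy": 430, "dz": 100, "ax": 0, "ay": 0, "az": 1.8, "claw": 0}, {"dx": 330, "dy": 430, "dz": 100, "ax": 0, "ay": 0, "az": 1.8, "claw": 0}, {"dx": 330, "dy": 430, "dz": 100, "ax": 0, "ay": 0, "az": 1.8, "claw": 0}, {"dx": 330, "dy": 430, "dz": 100, "ax": 0, "ay": 0, "az": 1.8, "claw": 0}, {"dx": 330, "dy": 430, "dz": 100, "ax": 0, "ay": 0, "az": 1.8, "claw": 0}, {"dx": 330, "dy": 430, "dz": 100, "ax": 0, "ay": 0, "az": 1.8, "claw": 0}, {"dx": 330, "dy": 430, "dz": 100, "ax": 0, "ay": 0, "az": 1.8, "claw": 0}, {"dx": 330, "dy": 430, "dz": 100, "ax": 0, "ay": 0, "az": 1.8, "claw": 0}]'

```text
clock: 1.4
eef_pos: [0.5664, -0.198, 0.2928]
ee_rot: [0.626, -0.624, 0.331, -0.332]
wrist_force: [-0.3, -0.9, -0.5]
gripper_width: 1.0
```

Request:
servo_tool --series '[{"dx": -65, "dy": 567, "dz": -110, "ax": 0, "ay": 0, "az": 1.11, "claw": 0}, {"dx": -65, "dy": 567, "dz": -110, "ax": 0, "ay": 0, "az": 1.11, "claw": 0}, {"dx": -65, "dy": 567, "dz": -110, "ax": 0, "ay": 0, "az": 1.11, "claw": 0}, {"dx": -65, "dy": 567, "dz": -110, "ax": 0, "ay": 0, "az": 1.11, "claw": 0}, {"dx": -65, "dy": 567, "dz": -110, "ax": 0, "ay": 0, "az": 1.11, "claw": 0}, {"dx": -65, "dy": 567, "dz": -110, "ax": 0, "ay": 0, "az": 1.11, "claw": 0}, {"dx": -65, "dy": 567, "dz": -110, "ax": 0, "ay": 0, "az": 1.11, "claw": 0}, {"dx": -65, "dy": 567, "dz": -110, "ax": 0, "ay": 0, "az": 1.11, "claw": 0}, {"dx": -65, "dy": 567, "dz": -110, "ax": 0, "ay": 0, "az": 1.11, "claw": 0}, {"dx": -65, "dy": 567, "dz": -110, "ax": 0, "ay": 0, "az": 1.11, "claw": 0}]'

```text
clock: 2.65
eef_pos: [0.4964, 0.3681, 0.1814]
ee_rot: [0.706, -0.705, -0.044, 0.046]
wrist_force: [-0.2, -0.5, 0.2]
gripper_width: 1.005
```

```bash
python3 - <<'E'
from h import *
grab('wrist','w1'); o=ctrl.get_obs();print(o['eef_pos'],rot(o['ee_rot']).round(3),o['joint_positions'].round(2))
for n,P in(('tip',[.657,.3891,.047]),('butt',[.459,.3639,.053]),('grip',[.501,.3693,.053])):print(n,w2px('w1',P))
E
```

```text
[0.4963693  0.36856195 0.18123137] [[ 0.992 -0.002 -0.127]
 [ 0.127  0.002  0.992]
 [-0.002 -1.     0.002]] [-0.23  0.59 -0.8   1.59  0.45  1.15  0.57]
tip [275.37284939 335.08414914]
butt [275.95759347 148.93316385]
grip [275.87463212 194.92141674]
```

View pics/w1.png

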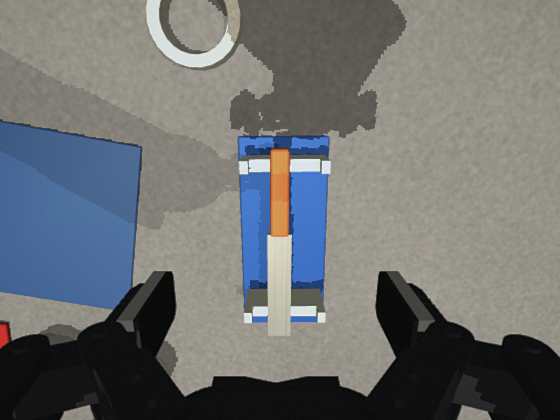

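Wrist view: the bar's butt is at (280,150) and its tip at (279,335), about 4 px (4 mm) towards +y of the prediction, with the yaw matching. I'll split the difference and grasp.

Request:
servo_tool --series '[{"dx": 5, "dy": 3.5, "dz": -60, "ax": 0, "ay": 0, "az": 0, "claw": 0}, {"dx": 5, "dy": 3.5, "dz": -120, "ax": 0, "ay": 0, "az": 0, "claw": 0}, {"dx": 5, "dy": 3.5, "dz": -157, "ax": 0, "ay": 0, "az": 0, "claw": 0}, {"dx": 5, "dy": 3.5, "dz": -157, "ax": 0, "ay": 0, "az": 0, "claw": 0.5}, {"dx": 5, "dy": 3.5, "dz": -157, "ax": 0, "ay": 0, "az": 0, "claw": 1}, {"dx": 5, "dy": 3.5, "dz": -157, "ax": 0, "ay": 0, "az": 0, "claw": 1}, {"dx": 5, "dy": 3.5, "dz": -157, "ax": 0, "ay": 0, "az": 0, "claw": 1}, {"dx": 5, "dy": 3.5, "dz": -157, "ax": 0, "ay": 0, "az": 0, "claw": 1}, {"dx": 5, "dy": 3.5, "dz": -157, "ax": 0, "ay": 0, "az": 0, "claw": 1}]' --newtons 60

```text
clock: 3.82
eef_pos: [0.5039, 0.3674, 0.0255]
ee_rot: [0.706, -0.706, -0.043, 0.043]
wrist_force: [0.2, 0.4, -0.2]
gripper_width: 0.003
```

```bash
python3 - <<'E'
from h import *
o=ctrl.get_obs();print(o)
E
```

```text
{'clock': 3.825, 'joint_positions': array([-0.29342792,  0.75901946, -0.69009234,  1.74315293,  0.61271345,
        0.86655118,  0.43304038]), 'qd': array([-0.00017383,  0.00526646,  0.00131599,  0.00032513,  0.0019431 ,
       -0.00147268, -0.00066239]), 'joint_torque': array([ 4.22197755e-02, -7.61503243e+01, -1.19258049e+01, -1.98091507e+01,
        1.24480360e-02,  4.22012323e-03,  2.56656604e-03]), 'eef_pos': array([0.50394945, 0.36736417, 0.0255496 ]), 'ee_rot': array([ 0.70581672, -0.70575534, -0.04331714,  0.04307878]), 'wrist_force': array([ 0.23602348,  0.37583548, -0.15697479]), 'ft_torque': array([-0.02119305, -0.03464965, -0.01544065]), 'gripper_width': 0.002900084471647409}
```

```bash
python3 - <<'E'
from h import *
a=grab('wrist','w2'); b=grab('scene','s2');grab('top','t2')
c=cv2.resize(b[230:350,410:510],None,fx=4.2,fy=4.2)[:,:,::-1]
c=cv2.resize(c,(350,420))
cv2.imwrite('pics/c2.png',np.hstack([cv2.resize(a[:,100:460,::-1],(440,420)),c]))
E
```

```text
(no output)
```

View pics/c2.png

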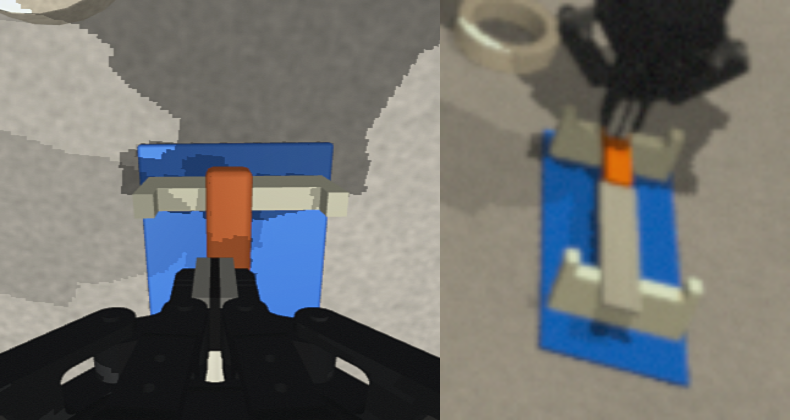

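```bash
python3 - <<'E'
from h import *
o=ctrl.get_obs();p=o['eef_pos'];print(p,o['gripper_width'])
for n in('w2','s2','t2'):
    print(n,'tcp',w2px(n,p),'grasp',w2px(n,p+[0,0,.019]),'grip top',w2px(n,[.501,.371,.053]),'butt',w2px(n,[.459,.366,.053]),'tip',w2px(n,[.657,.391,.047]))
b=cv2.imread('pics/s2.png')[225:345,400:520];t=cv2.imread('pics/t2.png')[165:265,90:190]
w=cv2.imread('pics/w2.png')[150:420,160:400]
cv2.imwrite('pics/c3.png',np.hstack([cv2.resize(b,(400,400),interpolation=2),cv2.resize(t,(400,400),interpolation=2)]))
E
```

```text
[0.50382383 0.36731835 0.02528066] -0.0023083248406595815
w2 tcp [275.16034275 241.3114991 ] grasp [275.09768891 255.10027465] grip top [283.24101234 258.04572384] butt [284.36592902 172.50789056] tip [282.29788456 479.60395033]
s2 tcp [456.23873651 277.13910258] grasp [458.26338565 271.99148916] grip top [460.8381604  269.35833063] butt [460.59800634 258.75388015] tip [461.79441467 317.29535155]
t2 tcp [129.45532785 228.88736698] grasp [127.48256412 228.31839524] grip top [125.3492378  228.95911528] butt [126.41857895 242.40932652] tip [121.64554934 180.24438153]
```

View pics/c3.png

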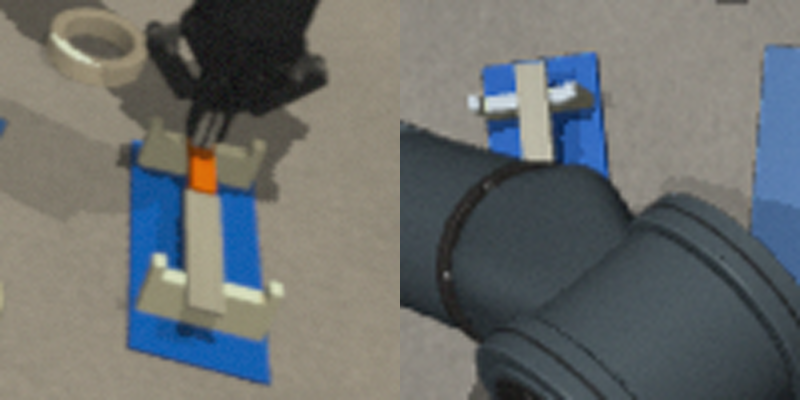

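```bash
python3 - <<'E'
from h import *
crop('w2',205,150,355,300,4,'c4')
E
```

```text
(no output)
```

View pics/c4.png

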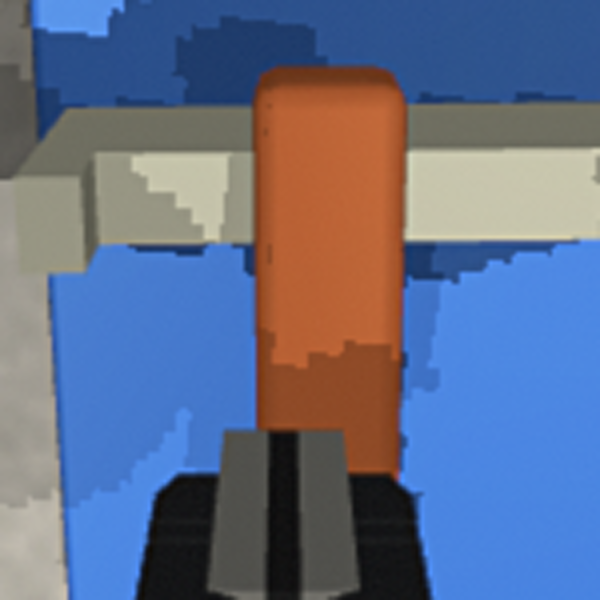

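```bash
python3 - <<'E'
from h import *
d=np.load('pics/w2.npz');print(d['f'],d['c'],d['W'].round(3))
c,s=np.cos(np.radians(7.3)),np.sin(np.radians(7.3));ux=np.array([c,s,0]);uy=np.array([-s,c,0]);g=np.array([.501,.371,.045])
for x,y in((-.0425,.009),(-.0425,-.009),(-.02,.009),(-.02,-.009)):print(w2px('w2',g+x*ux+y*uy+[0,0,.008]))
W=d['W'];o=ctrl.get_obs();T=np.eye(4);T[:3,:3]=rot(o['ee_rot']);T[:3,3]=o['eef_pos']
for zz in(0,.01,.02,.03,.04,.05):
  print(zz,[w2px('w2',(T@[x,-zz,z,1])[:3]).round(0) for x,z in((-.011,0),(.011,0))], w2px('s2',(T@[.011,-zz,0,1])[:3]).round(1))
E
```

```text
343.2762540098781 [275.36574536 211.58612018] [[-0.124  0.949  0.289  0.431]
 [ 0.992  0.119  0.035  0.359]
 [-0.001  0.291 -0.957  0.207]
 [ 0.     0.     0.     1.   ]]
[303.39195715 171.99721065]
[263.68406571 172.12840801]
[302.42744798 219.16175041]
[264.32507896 219.27658916]
0 [array([275., 223.]), array([275., 259.])] [456.3 280. ]
0.01 [array([275., 229.]), array([275., 267.])] [457.4 277.3]
0.02 [array([275., 236.]), array([275., 275.])] [458.4 274.6]
0.03 [array([275., 243.]), array([275., 285.])] [459.5 271.8]
0.04 [array([275., 252.]), array([275., 295.])] [460.6 269. ]
0.05 [array([275., 261.]), array([275., 307.])] [461.8 266.2]
```

The fingers closed on air. The shadow on the handle and the scene view put the shut tips just above the handle, roughly 35-45 mm higher than the TCP reading suggests. I'll probe gently downward with shut fingers to find the true tip height.

Request:
servo_tool --series '[{"dx": -2, "dy": 5.5, "dz": 0, "ax": 0, "ay": 0, "az": 0, "claw": 1}, {"dx": -2, "dy": 5.5, "dz": -3, "ax": 0, "ay": 0, "az": 0, "claw": 1}, {"dx": -2, "dy": 5.5, "dz": -5, "ax": 0, "ay": 0, "az": 0, "claw": 1}, {"dx": -2, "dy": 5.5, "dz": -5, "ax": 0, "ay": 0, "az": 0, "claw": 1}]'

```text
clock: 4.47
eef_pos: [0.5018, 0.3726, 0.0199]
ee_rot: [-0.706, 0.706, 0.043, -0.043]
wrist_force: [0.9, 0.8, -0.0]
gripper_width: -0.004
```

Request:
servo_tool --series '[{"dx": 0, "dy": 0, "dz": -3, "ax": 0, "ay": 0, "az": 0, "claw": 1}, {"dx": 0, "dy": 0, "dz": -6, "ax": 0, "ay": 0, "az": 0, "claw": 1}, {"dx": 0, "dy": 0, "dz": -6, "ax": 0, "ay": 0, "az": 0, "claw": 1}]'

```text
clock: 4.85
eef_pos: [0.5019, 0.3728, 0.0142]
ee_rot: [-0.706, 0.706, 0.043, -0.043]
wrist_force: [0.4, 0.0, 1.1]
gripper_width: 0.005
```

```bash
python3 - <<'E'
from h import *
o=ctrl.get_obs();print(o['wrist_force'],o['eef_pos'],o['joint_positions'].round(4))
grab('wrist','w3');grab('scene','s3')
crop('w3',205,150,355,300,2.8,'a');crop('s3',430,235,490,295,7,'b')
cv2.imwrite('pics/c5.png',np.hstack([cv2.imread('pics/a.png'),cv2.imread('pics/b.png')][::1]) if cv2.imread('pics/a.png').shape==cv2.imread('pics/b.png').shape else 0)
E
```

```text
[0.400591   0.04535097 1.14115151] [0.50186949 0.37278626 0.0142277 ] [-0.3091  0.7742 -0.6798  1.7464  0.6252  0.8496  0.4151]
```

View pics/c5.png

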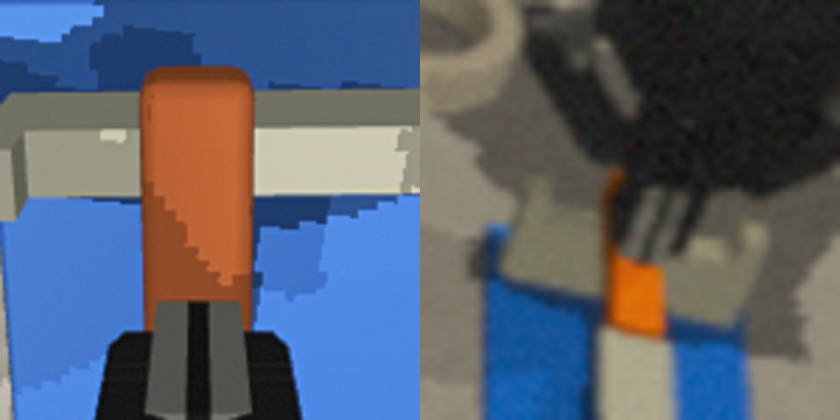

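Request:
servo_tool --series '[{"dx": 0, "dy": 0, "dz": -2, "ax": 0, "ay": 0, "az": 0, "claw": 1}, {"dx": 0, "dy": 0, "dz": -4, "ax": 0, "ay": 0, "az": 0, "claw": 1}, {"dx": 0, "dy": 0, "dz": -4, "ax": 0, "ay": 0, "az": 0, "claw": 1}]'

```text
clock: 5.32
eef_pos: [0.502, 0.373, 0.0139]
ee_rot: [-0.706, 0.706, 0.044, -0.042]
wrist_force: [-8.6, -9.4, 38.9]
gripper_width: -0.006
```

Contact at TCP z = 0.014 means the shut tips (on the handle top at 0.053) really sit 39 mm behind the reported TCP. I'll correct for that, open up and grasp lower.

Request:
servo_tool --series '[{"dx": 0, "dy": 0, "dz": 25, "ax": 0, "ay": 0, "az": 0, "claw": 0}, {"dx": 0, "dy": 0, "dz": 25, "ax": 0, "ay": 0, "az": 0, "claw": 0}, {"dx": 0, "dy": 0, "dz": 25, "ax": 0, "ay": 0, "az": 0, "claw": 0}, {"dx": 0, "dy": 0, "dz": 25, "ax": 0, "ay": 0, "az": 0, "claw": 0}, {"dx": 0, "dy": 0, "dz": 25, "ax": 0, "ay": 0, "az": 0, "claw": 0}, {"dx": 0, "dy": 0, "dz": 5, "ax": 0, "ay": 0, "az": 0, "claw": 0}, {"dx": 0, "dy": 0, "dz": -10, "ax": 0, "ay": 0, "az": 0, "claw": 0}, {"dx": 0, "dy": 0, "dz": -21, "ax": 0, "ay": 0, "az": 0, "claw": 0}, {"dx": 0, "dy": 0, "dz": -21, "ax": 0, "ay": 0, "az": 0, "claw": 0}]'

```text
clock: 6.45
eef_pos: [0.5012, 0.3723, -0.012]
ee_rot: [-0.705, 0.706, 0.043, -0.044]
wrist_force: [-0.5, 1.0, -0.1]
gripper_width: 1.001
```

Request:
servo_tool --series '[{"dx": 0, "dy": 0, "dz": 0, "ax": 0, "ay": 0, "az": 0, "claw": 1}, {"dx": 0, "dy": 0, "dz": 0, "ax": 0, "ay": 0, "az": 0, "claw": 1}, {"dx": 0, "dy": 0, "dz": 0, "ax": 0, "ay": 0, "az": 0, "claw": 1}, {"dx": 0, "dy": 0, "dz": 0, "ax": 0, "ay": 0, "az": 0, "claw": 1}, {"dx": 0, "dy": 0, "dz": 0, "ax": 0, "ay": 0, "az": 0, "claw": 1}, {"dx": 0, "dy": 0, "dz": 0, "ax": 0, "ay": 0, "az": 0, "claw": 1}]' --newtons 80

```text
clock: 7.2
eef_pos: [0.5021, 0.3729, -0.0102]
ee_rot: [0.706, -0.706, -0.043, 0.043]
wrist_force: [-0.7, -0.8, 5.4]
gripper_width: 0.19
```

Gripped (0.19 × 85 ≈ 16 mm, against an 18 mm handle). Lifting and carrying toward the box, turning the blade towards -y.

Request:
servo_tool --series '[{"dx": 0, "dy": 0, "dz": 60, "ax": 0, "ay": 0, "az": 0, "claw": 1}, {"dx": 0, "dy": 0, "dz": 120, "ax": 0, "ay": 0, "az": 0, "claw": 1}, {"dx": 0, "dy": -10, "dz": 180, "ax": 0, "ay": 0, "az": 0, "claw": 1}, {"dx": 20, "dy": -60, "dz": 215, "ax": 0, "ay": 0, "az": -0.18, "claw": 1}, {"dx": 40, "dy": -115, "dz": 240, "ax": 0, "ay": 0, "az": -0.36, "claw": 1}, {"dx": 60, "dy": -175, "dz": 260, "ax": 0, "ay": 0, "az": -0.54, "claw": 1}, {"dx": 70, "dy": -235, "dz": 265, "ax": 0, "ay": 0, "az": -0.72, "claw": 1}, {"dx": 78, "dy": -295, "dz": 265, "ax": 0, "ay": 0, "az": -0.9, "claw": 1}, {"dx": 78, "dy": -355, "dz": 265, "ax": 0, "ay": 0, "az": -1.08, "claw": 1}, {"dx": 78, "dy": -410, "dz": 265, "ax": 0, "ay": 0, "az": -1.26, "claw": 1}]'

```text
clock: 8.45
eef_pos: [0.5793, -0.0399, 0.2539]
ee_rot: [-0.594, 0.595, -0.383, 0.383]
wrist_force: [1.3, 0.1, -2.5]
gripper_width: 0.191
```

Request:
servo_tool --series '[{"dx": 0, "dy": -38, "dz": 0, "ax": 0, "ay": 0, "az": -0.18, "claw": 1}, {"dx": 0, "dy": -38, "dz": 0, "ax": 0, "ay": 0, "az": -0.36, "claw": 1}, {"dx": 0, "dy": -38, "dz": 0, "ax": 0, "ay": 0, "az": -0.417, "claw": 1}, {"dx": 0, "dy": -38, "dz": 0, "ax": 0, "ay": 0, "az": -0.417, "claw": 1}, {"dx": 0, "dy": -38, "dz": 0, "ax": 0, "ay": 0, "az": -0.417, "claw": 1}]'

```text
clock: 9.07
eef_pos: [0.5797, -0.075, 0.2541]
ee_rot: [-0.504, 0.505, -0.496, 0.495]
wrist_force: [-0.0, -0.2, -2.1]
gripper_width: 0.198
```

```bash
python3 - <<'E'
from h import *
grab('wrist','w4');grab('top','t4');o=ctrl.get_obs();print(o['eef_pos'],rot(o['ee_rot']).round(3),o['wrist_force'],o['gripper_width'],o['joint_positions'].round(2))
R0=np.array([.5795,-.0932,.097]);x=np.array([1,.021,0])
for n,P in(('rod',R0),('rod+40',R0+.04*x),('rod-40',R0-.04*x),('lip+75',np.array([.6567,-.1197,.094])),('lip-75',np.array([.5051,-.1238,.094]))):print(n,w2px('w4',P))
E
```

```text
[ 0.57978932 -0.07508323  0.25416003] [[ 0.017 -0.     1.   ]
 [-1.     0.     0.017]
 [-0.    -1.    -0.   ]] [ 0.70204075  0.23401452 -0.56477469] 0.19016007212094493 [ 0.3   0.41 -0.37  1.58  0.16  1.19 -0.09]
rod [273.62494826 201.62271134]
rod+40 [312.7693698  201.55435558]
rod-40 [234.47748087 201.69107241]
lip+75 [346.39760293 226.48583134]
lip-75 [202.60104681 227.56038282]
```

View pics/w4.png

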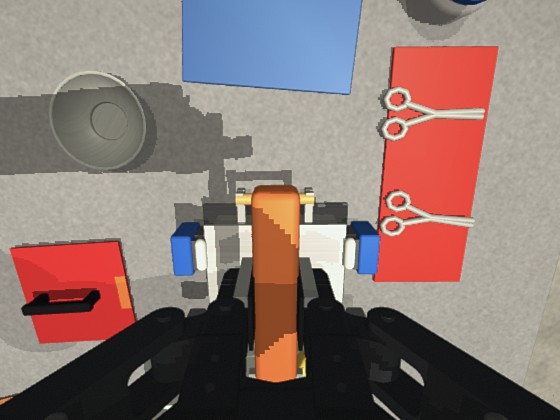

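The wrist view shows the bar held straight in the jaws. The rod ends are at about (237,200) and (314,200), within 2 px of prediction, and the lid's lip edge is near row 225. I'll refine with pixel profiles.

```bash
python3 - <<'E'
from h import *
i=cv2.imread('pics/w4.png')[:,:,::-1].astype(int)
print('rod rows u=245..248', [(v,*i[v,244:249].mean(0).astype(int)) for v in range(192,212)])
print('lip u=222-228', [(v,*i[v,222:234].mean(0).astype(int)) for v in range(214,236)])
print('lip u=318', [(v,*i[v,318:332].mean(0).astype(int)) for v in range(214,236)])
print('rod cols', [(u,*i[199:202,u].mean(0).astype(int)) for u in list(range(230,242))+list(range(308,320))])
print('lid edges', [(u,*i[262:268,u].mean(0).astype(int)) for u in list(range(204,214))+list(range(338,352))])
E
```

```text
rod rows u=245..248 [(192, np.int64(127), np.int64(126), np.int64(120)), (193, np.int64(121), np.int64(102), np.int64(74)), (194, np.int64(181), np.int64(137), np.int64(76)), (195, np.int64(226), np.int64(171), np.int64(95)), (196, np.int64(237), np.int64(191), np.int64(106)), (197, np.int64(237), np.int64(205), np.int64(113)), (198, np.int64(237), np.int64(224), np.int64(125)), (199, np.int64(238), np.int64(236), np.int64(135)), (200, np.int64(237), np.int64(224), np.int64(125)), (201, np.int64(237), np.int64(208), np.int64(115)), (202, np.int64(239), np.int64(197), np.int64(110)), (203, np.int64(233), np.int64(180), np.int64(99)), (204, np.int64(165), np.int64(127), np.int64(75)), (205, np.int64(92), np.int64(85), np.int64(75)), (206, np.int64(87), np.int64(87), np.int64(84)), (207, np.int64(89), np.int64(90), np.int64(84)), (208, np.int64(91), np.int64(91), np.int64(84)), (209, np.int64(92), np.int64(92), np.int64(85)), (210, np.int64(93), np.int64(92), np.int64(85)), (211, np.int64(100), np.int64(99), np.int64(92))]
lip u=222-228 [(214, np.int64(67), np.int64(66), np.int64(64)), 
[... 4002 characters left out ...]
64(242), np.int64(233)), (339, np.int64(240), np.int64(245), np.int64(236)), (340, np.int64(241), np.int64(246), np.int64(238)), (341, np.int64(241), np.int64(247), np.int64(238)), (342, np.int64(186), np.int64(188), np.int64(178)), (343, np.int64(161), np.int64(163), np.int64(150)), (344, np.int64(159), np.int64(159), np.int64(138)), (345, np.int64(208), np.int64(205), np.int64(177)), (346, np.int64(234), np.int64(234), np.int64(210)), (347, np.int64(241), np.int64(245), np.int64(228)), (348, np.int64(240), np.int64(246), np.int64(235)), (349, np.int64(240), np.int64(245), np.int64(241)), (350, np.int64(240), np.int64(245), np.int64(245)), (351, np.int64(241), np.int64(246), np.int64(243))]
```

```bash
cat > pry.py <<'E'
import numpy as np
from scipy.spatial.transform import Rotation as R
def pose(th,s,n,rod,yaw=1.2,D=.055,off=.001):
    """bar pitched th deg handle-high; tip at s past rod along bar, bar axis n above rod centre. returns eef pos"""
    t=np.radians(th);y=np.radians(yaw-90);e=np.array([np.cos(y),np.sin(y),0]);up=np.array([0,0,1.])
    b=np.cos(t)*e-np.sin(t)*up;nn=np.sin(t)*e+np.cos(t)*up
    grip=rod+b*(s-.1575)+nn*n
    return grip+b*off-nn*D, grip+b*.1575
E
python3 - <<'E'
from h import *
from pry import *
for v in(193.6,199,204.3):print(v,px2w('w4',274.4,v,.091))
print('lip',px2w('w4',325,224.3,.094),px2w('w4',228,225.2,.094))
rod=np.array([.5803,px2w('w4',274.4,199,.091)[1],.091])
rod=np.array([.5803,-.0905,.091])
for th,s,n in((35,-.04,.0106),(35,-.04,.03),(35,.0,.0106),(35,.033,.0106),(20,.033,.008),(10,.033,.008),(0,.033,.008),(-10,.033,.008),(-14,.033,.008)):
  e,t=pose(th,s,n,rod);print(th,s,n,'eef',(e*1000).round(1),'tip',(t*1000).round(1))
E
```

```text
193.6 [ 0.58015163 -0.08623663  0.091     ]
199 [ 0.58025884 -0.09200101  0.091     ]
204.3 [ 0.58036506 -0.09771191  0.091     ]
lip [ 0.63399187 -0.11769782  0.094     ] [ 0.53194054 -0.12065178  0.094     ]
35 -0.04 0.0106 eef [576.4  95.9 167.3] tip [579.7 -63.8 122.6]
35 -0.04 0.03 eef [576.6  84.8 183.2] tip [580.  -74.9 138.5]
35 0.0 0.0106 eef [577.1  63.1 144.4] tip [580.4 -96.6  99.7]
35 0.033 0.0106 eef [577.6  36.1 125.5] tip [ 581.  -123.6   80.8]
20 0.033 0.008 eef [577.5  41.6  89.1] tip [ 581.  -124.2   87.2]
10 0.033 0.008 eef [577.6  39.3  66.2] tip [ 581.  -124.4   93.1]
0 0.033 0.008 eef [577.7  33.   44. ] tip [ 581.  -123.5   99. ]
-10 0.033 0.008 eef [577.9  22.9  23.3] tip [ 581.  -121.6  104.6]
-14 0.033 0.008 eef [578.   17.9  15.5] tip [ 580.9 -120.6  106.7]
```

Request:
servo_tool --series '[{"dx": 0, "dy": 60, "dz": 0, "ax": 0.1, "ay": 0.002, "az": 0, "claw": 1}, {"dx": -1, "dy": 110, "dz": -20, "ax": 0.28, "ay": 0.006, "az": 0, "claw": 1}, {"dx": -2, "dy": 150, "dz": -50, "ax": 0.45, "ay": 0.01, "az": 0, "claw": 1}, {"dx": -3, "dy": 159, "dz": -71, "ax": 0.611, "ay": 0.013, "az": 0, "claw": 1}, {"dx": -3, "dy": 159, "dz": -71, "ax": 0.611, "ay": 0.013, "az": 0, "claw": 1}, {"dx": -3, "dy": 159, "dz": -71, "ax": 0.611, "ay": 0.013, "az": 0, "claw": 1}]' --newtons 110

```text
clock: 9.93
eef_pos: [0.5774, 0.0841, 0.1842]
ee_rot: [0.629, -0.333, 0.625, -0.321]
wrist_force: [0.0, 0.5, -0.9]
gripper_width: 0.183
```

```bash
cat >> pry.py <<'E'
def bar_from_eef(p,M,D=.055,off=.001):
    grip=p-M[:,1]*D-M[:,0]*off
    return grip,grip+M[:,0]*.1575
E
python3 - <<'E'
from h import *
from pry import *
o=ctrl.get_obs();M=rot(o['ee_rot']);p=o['eef_pos'];print(p,M.round(3),o['wrist_force'],o['gripper_width'])
g,t=bar_from_eef(p,M);print('grip',g,'tip',t,'pitch',np.degrees(np.arcsin(-M[2,0])))
grab('scene','s5')
Y=M[:,2]
print('tip L/R px',w2px('s5',t+.012*Y),w2px('s5',t-.012*Y),'rod ends',w2px('s5',[.6203,-.0907,.091]),w2px('s5',[.5403,-.0923,.091]))
crop('s5',200,160,350,272,5.3,'c6')
E
```

```text
[0.57741302 0.08405838 0.18421359] [[ 0.013 -0.012  1.   ]
 [-0.82   0.572  0.018]
 [-0.572 -0.82  -0.002]] [ 3.41204156e-04  4.94843061e-01 -8.51424630e-01] 0.18313385409120866
grip [0.57803794 0.05340238 0.22988436] tip [ 0.58013387 -0.07572628  0.13973089] pitch 34.91796054232645
tip L/R px [290.5702224  214.14235329] [294.1387072  209.40821216] rod ends [280.68605032 232.38453955] [292.45241578 216.4507519 ]
```

View pics/c6.png

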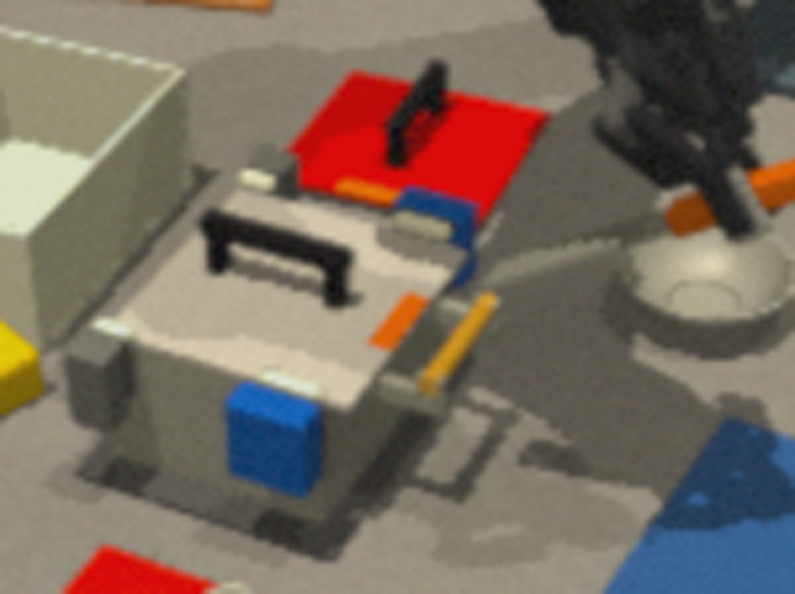

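The crop shows the blade tip at about (290,214) in scene pixels, 1 px from the prediction. The rod ends are at (280,234) and (293,216), also within about 1 px. The geometry agrees, so I'll approach the gap.

Request:
servo_tool --series '[{"dx": 0, "dy": 11.5, "dz": -16.5, "ax": 0, "ay": 0, "az": 0, "claw": 1}, {"dx": 0, "dy": -11, "dz": -32, "ax": 0, "ay": 0, "az": 0, "claw": 1}, {"dx": 0, "dy": -33.5, "dz": -48, "ax": 0, "ay": 0, "az": 0, "claw": 1}, {"dx": 0, "dy": -33.5, "dz": -48, "ax": 0, "ay": 0, "az": 0, "claw": 1}]'

```text
clock: 10.48
eef_pos: [0.5771, 0.0468, 0.1338]
ee_rot: [0.628, -0.332, 0.626, -0.322]
wrist_force: [0.2, 0.5, -1.3]
gripper_width: 0.184
```

```bash
cat > st.py <<'E'
from h import *
from pry import *
o=ctrl.get_obs();M=rot(o['ee_rot']);p=o['eef_pos'];g,t=bar_from_eef(p,M)
d=t-np.array([.5803,-.0915,.091]);print('t',o['clock'],'eef',p.round(4),'tip',t.round(4),'pitch',np.degrees(np.arcsin(-M[2,0])).round(2),'s',(d@M[:,0]*1e3).round(1),'n',(-d@M[:,1]*1e3).round(1),'F',o['wrist_force'].round(1),'T',o['ft_torque'].round(2),'w',o['gripper_width'].round(3))
E
python3 st.py
```

```text
Traceback (most recent call last):
  File "st.py", line 4, in <module>
    d=t-np.array([.5803,-.0915,.091]);print('t',o['clock'],'eef',p.round(4),'tip',t.round(4),'pitch',np.degrees(np.arcsin(-M[2,0])).round(2),'s',(d@M[:,0]*1e3).round(1),'n',(-d@M[:,1]*1e3).round(1),'F',o['wrist_force'].round(1),'T',o['ft_torque'].round(2),'w',o['gripper_width'].round(3))
                                                                                                                                                                                                                                                                    ^^^^^^^^^^^^^^^^^^^^^^^^
AttributeError: 'float' object has no attribute 'round'
```

```bash
sed -i "s/,'w',o\['gripper_width'\].round(3)/,'w',o['gripper_width']/" st.py; python3 st.py
```

```text
t 10.475 eef [0.5771 0.0468 0.1338] tip [ 0.579  -0.113   0.0894] pitch 34.88 s 18.5 n 11.0 F [ 0.2  0.5 -1.3] T [-0.82 -0.    0.01] w 0.18395667292766202
```

Request:
servo_tool --series '[{"dx": 1, "dy": -4, "dz": -3.2, "ax": 0, "ay": 0, "az": 0, "claw": 1}, {"dx": 1, "dy": -8.5, "dz": -6.4, "ax": 0, "ay": 0, "az": 0, "claw": 1}, {"dx": 1, "dy": -13, "dz": -9.5, "ax": 0, "ay": 0, "az": 0, "claw": 1}, {"dx": 1, "dy": -13, "dz": -9.5, "ax": 0, "ay": 0, "az": 0, "claw": 1}]'

```text
clock: 10.98
eef_pos: [0.5778, 0.0368, 0.1255]
ee_rot: [0.629, -0.332, 0.626, -0.321]
wrist_force: [-0.5, -0.1, -1.6]
gripper_width: 0.187
```

```bash
python3 st.py
```

```text
t 10.975 eef [0.5778 0.0368 0.1255] tip [ 0.5803 -0.1229  0.0808] pitch 35.01 s 31.6 n 9.6 F [-0.5 -0.1 -1.6] T [-0.87  0.02 -0.02] w 0.18669016071481956
```

Request:
servo_tool --series '[{"dx": 0, "dy": 1.5, "dz": -12.5, "ax": -0.087, "ay": -0.002, "az": 0, "claw": 1}, {"dx": 0, "dy": 3, "dz": -25, "ax": -0.175, "ay": -0.003, "az": 0, "claw": 1}, {"dx": 0, "dy": 3.8, "dz": -36.4, "ax": -0.262, "ay": -0.005, "az": 0, "claw": 1}, {"dx": 0, "dy": 3, "dz": -48, "ax": -0.349, "ay": -0.007, "az": 0, "claw": 1}, {"dx": 0, "dy": 1.5, "dz": -59.3, "ax": -0.436, "ay": -0.009, "az": 0, "claw": 1}, {"dx": 0, "dy": 1.5, "dz": -59.3, "ax": -0.436, "ay": -0.009, "az": 0, "claw": 1}]'

```text
clock: 11.72
eef_pos: [0.5774, 0.0412, 0.0667]
ee_rot: [0.546, -0.46, 0.538, -0.449]
wrist_force: [-0.9, 4.4, -1.1]
gripper_width: 0.187
```

```bash
python3 st.py
```

```text
t 11.725 eef [0.5774 0.0412 0.0667] tip [ 0.5807 -0.1225  0.0936] pitch 10.03 s 30.0 n 7.9 F [-0.9  4.4 -1.1] T [ 0.55  0.14 -0.01] w 0.18659506413261137
```

Request:
servo_tool --series '[{"dx": 0, "dy": -4, "dz": -11.3, "ax": -0.087, "ay": -0.002, "az": 0, "claw": 1}, {"dx": 0, "dy": -8, "dz": -22.3, "ax": -0.175, "ay": -0.003, "az": 0, "claw": 1}, {"dx": 0, "dy": -11.5, "dz": -31, "ax": -0.244, "ay": -0.005, "az": 0, "claw": 1}, {"dx": 0, "dy": -16, "dz": -39, "ax": -0.314, "ay": -0.006, "az": 0, "claw": 1}, {"dx": 0, "dy": -16, "dz": -39, "ax": -0.314, "ay": -0.006, "az": 0, "claw": 1}]'

```text
clock: 12.35
eef_pos: [0.5775, 0.0248, 0.0269]
ee_rot: [-0.469, 0.538, -0.46, 0.528]
wrist_force: [-0.6, 1.0, -0.3]
gripper_width: 0.188
```

```bash
python3 st.py
```

```text
t 12.35 eef [0.5775 0.0248 0.0269] tip [ 0.5803 -0.1227  0.1028] pitch -7.85 s 32.5 n 7.4 F [-0.6  1.  -0.3] T [ 0.24 -0.04  0.  ] w 0.18819461338673035
```

Request:
servo_tool --series '[{"dx": 0, "dy": -4, "dz": -6, "ax": -0.052, "ay": -0.001, "az": 0, "claw": 1}, {"dx": 0, "dy": -7, "dz": -12, "ax": -0.105, "ay": -0.002, "az": 0, "claw": 1}, {"dx": 0, "dy": -7, "dz": -12, "ax": -0.105, "ay": -0.002, "az": 0, "claw": 1}]'

```text
clock: 12.72
eef_pos: [0.5776, 0.0162, 0.0152]
ee_rot: [-0.44, 0.56, -0.432, 0.553]
wrist_force: [-0.5, 2.6, -0.3]
gripper_width: 0.184
```

```bash
python3 st.py; cat > mark.py <<'E'
from h import *
import sys
def mark(n):
    i=cv2.imread(f'pics/{n}.png')[205:235,265:285].astype(int); b,g,r=i[...,0],i[...,1],i[...,2]
    m=(r>150)&(g<140)&(b<80)&(r-g>70)
    v,u=np.nonzero(m); return (u.mean()+265,v.mean()+205,len(u)) if len(u) else None
E
python3 - <<'E'
from mark import *
grab('scene','s6'); print(mark('s0'),mark('s5'),mark('s6'))
a=np.array([.581,-.127,.094]);print(w2px('s0',a),w2px('s0',a+[0,0,.017]))
E
```

```text
t 12.725 eef [0.5776 0.0162 0.0152] tip [ 0.5799 -0.1225  0.1061] pitch -13.86 s 33.7 n 7.3 F [-0.5  2.6 -0.3] T [ 0.78  0.15 -0.12] w 0.18407177084654183
(np.float64(274.7659574468085), np.float64(220.25531914893617), 47) (np.float64(274.8076923076923), np.float64(220.1346153846154), 52) (np.float64(274.7073170731707), np.float64(214.9512195121951), 41)
[275.32888298 219.96515739] [275.35348927 215.17585008]
```

The lip mark rose 5.2 px in the scene view, about 18 mm, so the lid has popped. Backing the blade out.

Request:
servo_tool --series '[{"dx": 0, "dy": 6, "dz": 12, "ax": 0.096, "ay": 0.002, "az": 0, "claw": 1}, {"dx": 0, "dy": 12, "dz": 24, "ax": 0.192, "ay": 0.004, "az": 0, "claw": 1}, {"dx": 0, "dy": 27, "dz": 24, "ax": 0.192, "ay": 0.004, "az": 0, "claw": 1}, {"dx": 0, "dy": 50, "dz": 25, "ax": 0.192, "ay": 0.004, "az": 0, "claw": 1}, {"dx": 0, "dy": 80, "dz": 30, "ax": 0.24, "ay": 0.005, "az": 0, "claw": 1}, {"dx": 0, "dy": 100, "dz": 60, "ax": 0.24, "ay": 0.005, "az": 0, "claw": 1}, {"dx": 0, "dy": 120, "dz": 110, "ax": 0.24, "ay": 0.005, "az": 0, "claw": 1}]'

```text
clock: 13.65
eef_pos: [0.5765, 0.1362, 0.1252]
ee_rot: [-0.502, 0.506, -0.496, 0.496]
wrist_force: [1.3, 0.5, -2.1]
gripper_width: 0.186
```

```bash
python3 st.py; python3 - <<'E'
from mark import *
grab('scene','s7'); print(mark('s7'))
E
```

```text
t 13.65 eef [0.5765 0.1362 0.1252] tip [ 0.5792 -0.0201  0.1808] pitch -0.21 s -71.1 n 90.1 F [ 1.3  0.5 -2.1] T [ 0.11 -0.09  0.04] w 0.18576003531841528
(np.float64(274.6511627906977), np.float64(215.6046511627907), 43)
```

Request:
servo_tool --series '[{"dx": 0, "dy": 20, "dz": 50, "ax": 0, "ay": 0, "az": 0.18, "claw": 1}, {"dx": 0, "dy": 50, "dz": 100, "ax": 0, "ay": 0, "az": 0.36, "claw": 1}, {"dx": -10, "dy": 90, "dz": 110, "ax": 0, "ay": 0, "az": 0.54, "claw": 1}, {"dx": -20, "dy": 130, "dz": 110, "ax": 0, "ay": 0, "az": 0.72, "claw": 1}, {"dx": -40, "dy": 170, "dz": 110, "ax": 0, "ay": 0, "az": 0.9, "claw": 1}, {"dx": -60, "dy": 210, "dz": 110, "ax": 0, "ay": 0, "az": 1.08, "claw": 1}, {"dx": -74, "dy": 237, "dz": 110, "ax": 0, "ay": 0, "az": 1.26, "claw": 1}, {"dx": -74, "dy": 237, "dz": 100, "ax": 0, "ay": 0, "az": 1.44, "claw": 1}, {"dx": -74, "dy": 237, "dz": 60, "ax": 0, "ay": 0, "az": 1.62, "claw": 1}, {"dx": -74, "dy": 237, "dz": 20, "ax": 0, "ay": 0, "az": 1.679, "claw": 1}]'

```text
clock: 14.95
eef_pos: [0.5039, 0.3727, 0.1448]
ee_rot: [0.706, -0.706, -0.047, 0.044]
wrist_force: [1.2, -0.4, -2.9]
gripper_width: 0.186
```

Request:
servo_tool --series '[{"dx": 0, "dy": 0, "dz": -20, "ax": 0, "ay": 0, "az": 0, "claw": 1}, {"dx": 0, "dy": 0, "dz": -40, "ax": 0, "ay": 0, "az": 0, "claw": 1}, {"dx": 0, "dy": 0, "dz": -40, "ax": 0, "ay": 0, "az": 0, "claw": 1}]'

```text
clock: 15.32
eef_pos: [0.503, 0.3718, 0.1042]
ee_rot: [-0.705, 0.707, 0.044, -0.043]
wrist_force: [-1.0, -0.7, -1.2]
gripper_width: 0.183
```

```bash
python3 - <<'E'
from h import *
o=ctrl.get_obs();M=rot(o['ee_rot']);print(o['eef_pos'].round(4),M.round(4),'yaw',np.degrees(np.arctan2(M[1,0],M[0,0])),o['wrist_force'].round(1),o['ft_torque'].round(2))
grab('wrist','w8')
def orange(n):
    i=cv2.imread(f'pics/{n}.png').astype(int);b,g,r=i[...,0],i[...,1],i[...,2]
    m=(r>100)&(r-g>50)&(g-b>10)&(r>2*b); m=m[:, 235:320]
    rows=np.nonzero(m.sum(1)>20)[0]; print(n,'butt row',rows.min(),[ (v,235+np.nonzero(m[v])[0].min(),235+np.nonzero(m[v])[0].max()) for v in (rows.min()+6,rows.min()+30,rows.min()+55)])
orange('w4');orange('w8')
E
```

```text
[0.503  0.3718 0.1042] [[ 0.9923  0.0014 -0.1236]
 [ 0.1236 -0.0021  0.9923]
 [ 0.0011 -1.     -0.0022]] yaw 7.101577874910152 [-1.  -0.7 -1.2] [-0.04  0.02  0.02]
w4 butt row 186 [(np.int64(192), np.int64(254), np.int64(297)), (np.int64(216), np.int64(252), np.int64(299)), (np.int64(241), np.int64(253), np.int64(298))]
w8 butt row 186 [(np.int64(192), np.int64(255), np.int64(296)), (np.int64(216), np.int64(252), np.int64(298)), (np.int64(241), np.int64(253), np.int64(298))]
```

The bar hasn't shifted in the hand (butt at row 186 both before and after). Lowering it onto the rest.

Request:
servo_tool --series '[{"dx": -1, "dy": 1, "dz": -40, "ax": 0, "ay": 0, "az": 0.003, "claw": 1}, {"dx": -1, "dy": 1, "dz": -80, "ax": 0, "ay": 0, "az": 0.003, "claw": 1}, {"dx": -1, "dy": 1, "dz": -100, "ax": 0, "ay": 0, "az": 0.003, "claw": 1}, {"dx": -1, "dy": 1, "dz": -108, "ax": 0, "ay": 0, "az": 0.003, "claw": 1}, {"dx": -1, "dy": 1, "dz": -112, "ax": 0, "ay": 0, "az": 0.003, "claw": 1}, {"dx": -1, "dy": 1, "dz": -113.5, "ax": 0, "ay": 0, "az": 0.003, "claw": 1}, {"dx": -1, "dy": 1, "dz": -113.5, "ax": 0, "ay": 0, "az": 0.003, "claw": 1}]'

```text
clock: 16.25
eef_pos: [0.5033, 0.3741, -0.0072]
ee_rot: [-0.706, 0.706, 0.047, -0.043]
wrist_force: [-0.0, -0.2, -2.1]
gripper_width: 0.19
```

Request:
servo_tool --series '[{"dx": -1, "dy": -1, "dz": -1.5, "ax": 0, "ay": 0, "az": 0, "claw": 1}, {"dx": -1, "dy": -1, "dz": -3, "ax": 0, "ay": 0, "az": 0, "claw": 1}, {"dx": -1, "dy": -1, "dz": -3, "ax": 0, "ay": 0, "az": 0, "claw": 1}]'

```text
clock: 16.62
eef_pos: [0.5019, 0.3727, -0.0101]
ee_rot: [-0.705, 0.706, 0.047, -0.043]
wrist_force: [-1.6, -1.5, 7.5]
gripper_width: 0.187
```

Contact, at the same pose it was picked up from. Releasing gradually, then rising.

Request:
servo_tool --series '[{"dx": 0, "dy": 0, "dz": 0, "ax": 0, "ay": 0, "az": 0, "claw": 0.75}, {"dx": 0, "dy": 0, "dz": 0, "ax": 0, "ay": 0, "az": 0, "claw": 0.6}, {"dx": 0, "dy": 0, "dz": 0, "ax": 0, "ay": 0, "az": 0, "claw": 0.3}, {"dx": 0, "dy": 0, "dz": 0, "ax": 0, "ay": 0, "az": 0, "claw": 0}, {"dx": 0, "dy": 0, "dz": 0, "ax": 0, "ay": 0, "az": 0, "claw": 0}, {"dx": 0, "dy": 0, "dz": 30, "ax": 0, "ay": 0, "az": 0, "claw": 0}, {"dx": 0, "dy": 0, "dz": 80, "ax": 0, "ay": 0, "az": 0, "claw": 0}, {"dx": 0, "dy": 0, "dz": 140, "ax": 0, "ay": 0, "az": 0, "claw": 0}, {"dx": 0, "dy": 0, "dz": 195, "ax": 0, "ay": 0, "az": 0, "claw": 0}, {"dx": 0, "dy": 0, "dz": 195, "ax": 0, "ay": 0, "az": 0, "claw": 0}]'

```text
clock: 17.88
eef_pos: [0.5034, 0.3749, 0.1888]
ee_rot: [0.707, -0.704, -0.049, 0.041]
wrist_force: [-0.3, 0.2, 0.4]
gripper_width: 0.998
```

```bash
python3 - <<'E'
from h import *
o=ctrl.get_obs();print(o['eef_pos'])
grab('wrist','w9')
for n in('w1','w9'):
    i=cv2.imread(f'pics/{n}.png').astype(int)[120:260,240:330];b,g,r=i[...,0],i[...,1],i[...,2]
    m=((r>120)&(r-g>60)&(r-b>80)).astype(np.uint8); v,u=np.nonzero(m)
    print(n,[px2w(n,240+a,120+c,.053).round(4) for a,c in((u.mean(),v.mean()),(np.median(u[v<v.min()+8]),v.min()),(np.median(u[v>v.max()-8]),v.max()))])
E
```

```text
[0.50342403 0.37492599 0.18878478]
w1 [array([0.501 , 0.3731, 0.053 ]), array([0.4584, 0.3693, 0.053 ]), array([0.5411, 0.3776, 0.053 ])]
w9 [array([0.4996, 0.3727, 0.053 ]), array([0.4591, 0.3674, 0.053 ]), array([0.5411, 0.3778, 0.053 ])]
```

The bar is back within 1.5 mm of where it lay. Now to the lid.

Request:
servo_tool --series '[{"dx": 10, "dy": -60, "dz": 10, "ax": 0, "ay": 0, "az": -0.18, "claw": 0}, {"dx": 30, "dy": -120, "dz": 10, "ax": 0, "ay": 0, "az": -0.36, "claw": 0}, {"dx": 50, "dy": -180, "dz": 10, "ax": 0, "ay": 0, "az": -0.54, "claw": 0}, {"dx": 70, "dy": -240, "dz": 10, "ax": 0, "ay": 0, "az": -0.72, "claw": 0}, {"dx": 80, "dy": -300, "dz": 10, "ax": 0, "ay": 0, "az": -0.9, "claw": 0}, {"dx": 80, "dy": -360, "dz": 10, "ax": 0, "ay": 0, "az": -1.08, "claw": 0}, {"dx": 80, "dy": -420, "dz": 10, "ax": 0, "ay": 0, "az": -1.26, "claw": 0}, {"dx": 80, "dy": -480, "dz": 10, "ax": 0, "ay": 0, "az": -1.44, "claw": 0}, {"dx": 80, "dy": -540, "dz": 10, "ax": 0, "ay": 0, "az": -1.62, "claw": 0}, {"dx": 80, "dy": -575, "dz": 10, "ax": 0, "ay": 0, "az": -1.677, "claw": 0}]'

```text
clock: 19.18
eef_pos: [0.5801, -0.2061, 0.1922]
ee_rot: [-0.501, 0.506, -0.496, 0.497]
wrist_force: [0.8, 0.9, -0.2]
gripper_width: 0.998
```

Request:
servo_tool --series '[{"dx": 0, "dy": 0, "dz": 0, "ax": 0, "ay": 0, "az": 0, "claw": 0}]'

```text
clock: 19.3
eef_pos: [0.5801, -0.2062, 0.192]
ee_rot: [-0.501, 0.506, -0.496, 0.497]
wrist_force: [-0.8, -0.2, -0.4]
gripper_width: 1.001
```

```bash
python3 - <<'E'
from h import *
o=ctrl.get_obs();M=rot(o['ee_rot']);print(o['eef_pos'].round(4),M.round(3))
grab('wrist','w10')
for y in(-.155,-.2,-.245):print(w2px('w10',[.5825,y,.138]))
E
```

```text
[ 0.5801 -0.2062  0.192 ] [[ 0.015 -0.004  1.   ]
 [-1.    -0.005  0.015]
 [ 0.005 -1.    -0.004]]
[278.76770373 142.38813976]
[277.54908512 206.34439958]
[276.45610689 263.70672703]
```

View pics/w10.png

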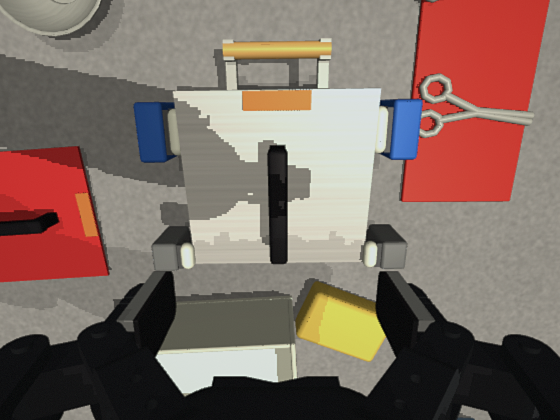

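The wrist view shows the steel box's lid propped open. Its black handle runs from (278,146) to (277,263), within 4 px of prediction. The red look-alike lid is separate, at the left. Descending to grip.

Request:
servo_tool --series '[{"dx": 2, "dy": 4, "dz": -50, "ax": 0, "ay": 0, "az": 0, "claw": 0}, {"dx": 2, "dy": 4, "dz": -90, "ax": 0, "ay": 0, "az": 0, "claw": 0}, {"dx": 2, "dy": 4, "dz": -112, "ax": 0, "ay": 0, "az": 0, "claw": 0}, {"dx": 2, "dy": 4, "dz": -112, "ax": 0, "ay": 0, "az": 0, "claw": 0}, {"dx": 2, "dy": 4, "dz": -112, "ax": 0, "ay": 0, "az": 0, "claw": 1}, {"dx": 2, "dy": 4, "dz": -112, "ax": 0, "ay": 0, "az": 0, "claw": 1}, {"dx": 2, "dy": 4, "dz": -112, "ax": 0, "ay": 0, "az": 0, "claw": 1}, {"dx": 2, "dy": 4, "dz": -112, "ax": 0, "ay": 0, "az": 0, "claw": 1}, {"dx": 2, "dy": 4, "dz": -112, "ax": 0, "ay": 0, "az": 0, "claw": 1}, {"dx": 2, "dy": 4, "dz": -112, "ax": 0, "ay": 0, "az": 0, "claw": 1}]' --newtons 80

```text
clock: 20.6
eef_pos: [0.5821, -0.1982, 0.0824]
ee_rot: [-0.503, 0.507, -0.495, 0.495]
wrist_force: [-7.3, 0.9, 7.1]
gripper_width: 0.139
```

Request:
servo_tool --series '[{"dx": 0, "dy": 0, "dz": 4, "ax": 0, "ay": 0, "az": 0, "claw": 1}, {"dx": 0, "dy": 0, "dz": 9, "ax": 0, "ay": 0, "az": 0, "claw": 1}, {"dx": 0, "dy": 0, "dz": 15, "ax": 0, "ay": 0, "az": 0, "claw": 1}, {"dx": 0, "dy": 0, "dz": 25, "ax": 0, "ay": 0, "az": 0, "claw": 1}, {"dx": 0, "dy": 0, "dz": 45, "ax": 0, "ay": 0, "az": 0, "claw": 1}, {"dx": 0, "dy": 0, "dz": 80, "ax": 0, "ay": 0, "az": 0, "claw": 1}, {"dx": 0, "dy": 0, "dz": 80, "ax": 0, "ay": 0, "az": 0, "claw": 1}]'

```text
clock: 21.48
eef_pos: [0.5863, -0.1987, 0.1654]
ee_rot: [-0.505, 0.505, -0.492, 0.498]
wrist_force: [-0.5, 0.1, -3.2]
gripper_width: 0.138
```

```bash
cat > lid.py <<'E'
from h import *
import sys
o=ctrl.get_obs();M=rot(o['ee_rot']);print(o['eef_pos'].round(4),M.round(3).tolist(),o['wrist_force'].round(1),o['ft_torque'].round(2),o['gripper_width'])
n=sys.argv[1];grab('wrist',n)
i=cv2.imread(f'pics/{n}.png').astype(int);b,g,r=i[...,0],i[...,1],i[...,2]
m=(r>150)&(g<170)&(b<90)&(r-g>60);m[:, :180]=0;m[:,380:]=0
v,u=np.nonzero(m);print('mark',u.mean(),v.mean(),u.min(),u.max(),v.min(),v.max(),len(u))
E
python3 lid.py w11; cp pics/w10.png pics/x.png; python3 - <<'E'
from h import *
# predicted orange-mark position in tool frame vs tilt: mark centre ~ (lip -8mm), plate top 32 mm below handle axis, 77 mm ahead(+y lid)
d=np.load('pics/w11.npz');o=ctrl.get_obs();M=rot(o['ee_rot']);p=o['eef_pos']
for D in(.052,.055,.058):
  for dy in(-.004,0,.004):
    h=p-M[:,1]*D
    print(D,dy,[(a,w2px('w11',h+np.array([0,dy,0])+R.from_rotvec([np.radians(a),0,0]).apply([0,.0735,-.032])).round(1).tolist()) for a in(0,4,7)])
E
```

```text
[ 0.5863 -0.1987  0.1654] [[0.021, 0.006, 1.0], [-1.0, -0.006, 0.021], [0.006, -1.0, 0.006]] [-0.5  0.1 -3.2] [-0.04  0.   -0.04] 0.13828815835197597
mark 274.99813780260706 115.06491088055334 217 333 99 131 3759
0.052 -0.004 [(0, [273.7, 116.8]), (4, [273.8, 112.4]), (7, [273.9, 109.4])]
0.052 0 [(0, [273.8, 107.7]), (4, [274.0, 102.9]), (7, [274.1, 99.6])]
0.052 0.004 [(0, [274.0, 98.4]), (4, [274.2, 93.3]), (7, [274.3, 89.7])]
0.055 -0.004 [(0, [273.7, 117.0]), (4, [273.8, 112.5]), (7, [273.9, 109.5])]
0.055 0 [(0, [273.8, 107.7]), (4, [274.0, 102.8]), (7, [274.1, 99.5])]
0.055 0.004 [(0, [274.0, 98.3]), (4, [274.2, 93.0]), (7, [274.3, 89.4])]
0.058 -0.004 [(0, [273.6, 117.2]), (4, [273.8, 112.6]), (7, [273.9, 109.5])]
0.058 0 [(0, [273.8, 107.7]), (4, [274.0, 102.7]), (7, [274.1, 99.4])]
0.058 0.004 [(0, [274.0, 98.1]), (4, [274.2, 92.7]), (7, [274.3, 89.0])]
```

```bash
python3 - <<'E'
from h import *
g=cv2.cvtColor(cv2.imread('pics/w11.png'),cv2.COLOR_BGR2GRAY).astype(int)
for v in (85,90,95,100,105,110,130,150,170,190,210,230):
    s=g[v]; d=np.abs(s[3:]-s[:-3]); k=[u for u in range(1,len(d)-1) if d[u]>28 and d[u]>=d[u-1] and d[u]>d[u+1]]
    print(v,[(u+1,int(s[max(u-3,0)]),int(s[min(u+6,559)])) for u in k])
print('col',{u:[int(x) for x in g[80:112:2,u]] for u in(150,200,345,400)})
E
```

```text
85 [(159, 96, 150), (204, 152, 92), (211, 89, 198), (222, 199, 79), (257, 100, 157), (281, 151, 88), (291, 87, 155), (309, 127, 225), (312, 128, 221), (323, 221, 147), (413, 159, 109), (416, 148, 107), (422, 109, 61), (429, 66, 192), (446, 182, 145), (450, 198, 103), (541, 99, 140)]
90 [(211, 92, 132), (222, 132, 71), (304, 72, 131), (309, 131, 119), (312, 129, 117), (322, 117, 145), (412, 156, 111), (415, 149, 104), (420, 88, 119), (424, 104, 214), (431, 166, 98), (440, 98, 92), (444, 92, 149), (449, 92, 164), (453, 149, 104), (541, 98, 145)]
95 [(212, 88, 119), (222, 119, 70), (304, 63, 128), (309, 129, 118), (312, 128, 119), (322, 118, 142), (411, 146, 95), (414, 148, 52), (418, 40, 127), (422, 58, 181), (427, 127, 102), (444, 99, 108), (450, 41, 162), (454, 133, 105), (540, 99, 147)]
100 [(98, 90, 123), (120, 135, 210), (215, 218, 149), (333, 160, 224), (453, 222, 105), (539, 99, 142)]
105 [(99, 92, 124), (130, 123, 215), (216, 219, 148), (333, 159, 224), (460, 178, 103), (537, 99, 144)]
110 [(100, 89, 122), (151, 125, 213), (216, 213, 149), (333, 158, 224), (449, 221, 121), (453
[... 371 characters left out ...]
9), (64, 98, 133), (68, 38, 145), (262, 126, 11), (287, 6, 218), (434, 222, 109), (519, 102, 150)]
210 [(52, 97, 141), (66, 142, 72), (69, 145, 133), (74, 59, 154), (257, 127, 13), (292, 21, 217), (430, 219, 110), (515, 102, 146)]
230 [(32, 7, 97), (57, 96, 142), (71, 142, 71), (76, 79, 148), (257, 127, 17), (292, 27, 127), (347, 127, 217), (426, 219, 158)]
col {150: [145, 141, 142, 84, 88, 88, 89, 89, 84, 210, 210, 212, 216, 136, 119, 123], 200: [149, 149, 152, 98, 89, 92, 95, 95, 90, 215, 216, 218, 218, 215, 212, 212], 345: [150, 151, 147, 146, 146, 149, 152, 157, 109, 228, 224, 225, 225, 223, 223, 224], 400: [154, 155, 153, 153, 154, 155, 156, 156, 118, 227, 224, 224, 224, 224, 224, 224]}
```

The lid is free (wrist load 3.2 N, against 3.4 N for 0.35 kg). The convergence of its edges gives a 7° tilt relative to the tool, lip high. I'll level it, align it to the mat and carry it across.

Request:
servo_tool --series '[{"dx": 0, "dy": 20, "dz": 10, "ax": -0.02, "ay": 0, "az": 0, "claw": 1}, {"dx": 0, "dy": 60, "dz": 15, "ax": -0.04, "ay": -0.001, "az": -0.02, "claw": 1}, {"dx": -3, "dy": 105, "dz": 15, "ax": -0.07, "ay": -0.001, "az": -0.04, "claw": 1}, {"dx": -6, "dy": 155, "dz": 15, "ax": -0.1, "ay": -0.002, "az": -0.06, "claw": 1}, {"dx": -9, "dy": 205, "dz": 10, "ax": -0.116, "ay": -0.002, "az": -0.075, "claw": 1}, {"dx": -11, "dy": 250, "dz": -10, "ax": -0.116, "ay": -0.002, "az": -0.075, "claw": 1}, {"dx": -11, "dy": 290, "dz": -40, "ax": -0.116, "ay": -0.002, "az": -0.075, "claw": 1}, {"dx": -11, "dy": 319, "dz": -75, "ax": -0.116, "ay": -0.002, "az": -0.075, "claw": 1}, {"dx": -11, "dy": 319, "dz": -100, "ax": -0.116, "ay": -0.002, "az": -0.075, "claw": 1}, {"dx": -11, "dy": 319, "dz": -100, "ax": -0.116, "ay": -0.002, "az": -0.075, "claw": 1}]'

```text
clock: 22.78
eef_pos: [0.5708, 0.1205, 0.0594]
ee_rot: [-0.454, 0.517, -0.483, 0.541]
wrist_force: [0.0, 0.5, -2.6]
gripper_width: 0.137
```

```bash
cat > lid2.py <<'E'
from h import *
import sys
o=ctrl.get_obs();M=rot(o['ee_rot']);p=o['eef_pos'];print('eef',p.round(4),M.round(3).tolist(),'F',o['wrist_force'].round(1),o['ft_torque'].round(2))
n=sys.argv[1];grab('wrist',n);g=cv2.cvtColor(cv2.imread(f'pics/{n}.png'),cv2.COLOR_BGR2GRAY).astype(int)
for v in (105,120,135,150,170,190):
    s=g[v]; d=np.abs(s[3:]-s[:-3]); k=[u for u in range(1,558-3) if d[u]>22 and d[u]>=d[u-1] and d[u]>d[u+1] and (u<135 or u>415)]
    print(v,[(u+1,int(s[max(u-3,0)]),int(s[min(u+6,559)])) for u in k])
print('base est',(p+M@[-.0003,-.0073,0]).round(4))
E
python3 lid2.py w12
```

```text
eef [0.5708 0.1205 0.0594] [[-0.052, -0.008, 0.999], [-0.991, -0.121, -0.053], [0.122, -0.993, -0.002]] F [ 0.   0.5 -2.6] [ 0.19 -0.07 -0.01]
105 [(98, 91, 132), (451, 230, 153)]
120 [(102, 91, 132), (448, 228, 152), (545, 155, 146), (548, 153, 144)]
135 [(105, 96, 130), (445, 229, 149), (496, 150, 96)]
150 [(108, 94, 133), (442, 229, 152), (482, 144, 87)]
170 [(112, 92, 135), (438, 230, 148), (469, 152, 90)]
190 [(116, 93, 132), (434, 230, 152), (466, 153, 92)]
base est [0.5709 0.1217 0.0666]
```

Request:
servo_tool --series '[{"dx": 4, "dy": -1, "dz": -20, "ax": 0, "ay": 0, "az": 0, "claw": 1}, {"dx": 4, "dy": -1, "dz": -38, "ax": 0, "ay": 0, "az": 0, "claw": 1}, {"dx": 4, "dy": -1, "dz": -50, "ax": 0, "ay": 0, "az": 0, "claw": 1}, {"dx": 4, "dy": -1, "dz": -56, "ax": 0, "ay": 0, "az": 0, "claw": 1}, {"dx": 4, "dy": -1, "dz": -58, "ax": 0, "ay": 0, "az": 0, "claw": 1}, {"dx": 4, "dy": -1, "dz": -58, "ax": 0, "ay": 0, "az": 0, "claw": 1}]'

```text
clock: 23.58
eef_pos: [0.577, 0.1199, 0.0042]
ee_rot: [-0.455, 0.515, -0.483, 0.542]
wrist_force: [-0.9, -0.1, -3.2]
gripper_width: 0.141
```

```bash
python3 - <<'E'
from h import *
o=ctrl.get_obs();M=rot(o['ee_rot']);p=o['eef_pos'];print('eef',p.round(4),'base',(p+M@[-.0003,-.0073,0]).round(4),'F',o['wrist_force'].round(1),o['ft_torque'].round(2),M[2,0],M[2,2])
grab('scene','s13');grab('top','t13')
crop('s13',290,200,430,320,5,'c13')
E
```

```text
eef [0.577  0.1199 0.0042] base [0.5771 0.1211 0.0114] F [-0.9 -0.1 -3.2] [ 0.21 -0.01  0.05] 0.11950554325179269 0.003206846644214223
```

View pics/c13.png

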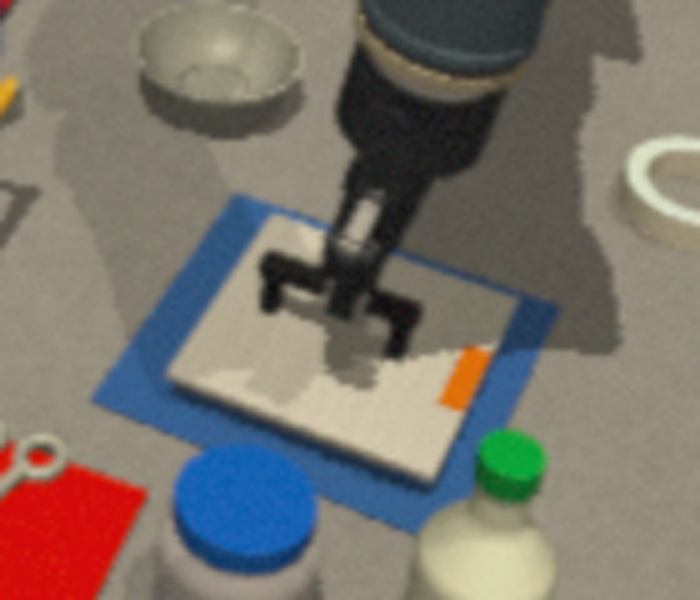

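The crop shows the lid level just above the blue mat, roughly centred and aligned, the orange mark at about (465,378). Lowering gently until contact.

Request:
servo_tool --series '[{"dx": -1, "dy": 0, "dz": -2, "ax": 0, "ay": 0, "az": 0, "claw": 1}, {"dx": -1, "dy": 0, "dz": -4, "ax": 0, "ay": 0, "az": 0, "claw": 1}, {"dx": -1, "dy": 0, "dz": -5.5, "ax": 0, "ay": 0, "az": 0, "claw": 1}, {"dx": -1, "dy": 0, "dz": -5.5, "ax": 0, "ay": 0, "az": 0, "claw": 1}]'

```text
clock: 24.18
eef_pos: [0.5758, 0.1198, -0.0017]
ee_rot: [-0.455, 0.516, -0.483, 0.542]
wrist_force: [0.2, 0.2, -4.2]
gripper_width: 0.139
```

Request:
servo_tool --series '[{"dx": 0, "dy": 0, "dz": -1, "ax": 0, "ay": 0, "az": 0, "claw": 1}, {"dx": 0, "dy": 0, "dz": -2, "ax": 0, "ay": 0, "az": 0, "claw": 1}, {"dx": 0, "dy": 0, "dz": -2, "ax": 0, "ay": 0, "az": 0, "claw": 1}]'

```text
clock: 24.55
eef_pos: [0.5761, 0.1198, -0.003]
ee_rot: [-0.455, 0.515, -0.482, 0.542]
wrist_force: [-1.3, 1.0, 3.5]
gripper_width: 0.139
```

Contact at the expected height. Releasing slowly and backing off along the tool axis.

Request:
servo_tool --series '[{"dx": 0, "dy": 0, "dz": -0.5, "ax": 0, "ay": 0, "az": 0, "claw": 0.8}, {"dx": 0, "dy": 0, "dz": -0.5, "ax": 0, "ay": 0, "az": 0, "claw": 0.7}, {"dx": 0, "dy": 0, "dz": -0.5, "ax": 0, "ay": 0, "az": 0, "claw": 0.4}, {"dx": 0, "dy": 0, "dz": -0.5, "ax": 0, "ay": 0, "az": 0, "claw": 0.2}, {"dx": 0, "dy": 0, "dz": -0.5, "ax": 0, "ay": 0, "az": 0, "claw": 0.2}, {"dx": 0, "dy": 3, "dz": 25, "ax": 0, "ay": 0, "az": 0, "claw": 0.2}, {"dx": 0, "dy": 8, "dz": 70, "ax": 0, "ay": 0, "az": 0, "claw": 0.2}, {"dx": 0, "dy": 15, "dz": 125, "ax": 0, "ay": 0, "az": 0, "claw": 0.2}, {"dx": 0, "dy": 22, "dz": 180, "ax": 0.06, "ay": 0, "az": 0, "claw": 0.2}, {"dx": 0, "dy": 22, "dz": 200, "ax": 0.12, "ay": 0, "az": 0, "claw": 0.2}]'

```text
clock: 25.8
eef_pos: [0.5772, 0.1435, 0.2003]
ee_rot: [0.488, -0.485, 0.514, -0.512]
wrist_force: [0.4, -0.7, -1.1]
gripper_width: 0.8
```

Request:
servo_tool --series '[{"dx": -60, "dy": -60, "dz": 40, "ax": 0, "ay": 0, "az": 0, "claw": 0.2}, {"dx": -100, "dy": -110, "dz": 60, "ax": 0, "ay": 0, "az": 0, "claw": 0.2}, {"dx": -100, "dy": -160, "dz": 60, "ax": 0, "ay": 0, "az": 0, "claw": 0.2}, {"dx": -100, "dy": -200, "dz": 60, "ax": 0, "ay": 0, "az": 0, "claw": 0.2}, {"dx": -100, "dy": -200, "dz": 60, "ax": 0, "ay": 0, "az": 0, "claw": 0.2}]'

```text
clock: 26.42
eef_pos: [0.475, -0.063, 0.257]
ee_rot: [0.483, -0.486, 0.515, -0.515]
wrist_force: [0.8, 1.3, 0.1]
gripper_width: 0.801
```

```bash
python3 - <<'E'
from h import *
o=ctrl.get_obs();print(o['clock'],o['eef_pos'],o['wrist_force'].round(1))
a=grab('top','t14').astype(int);grab('scene','s14')
# top: lid plate on mat (plate top z .016)
r,g,b=a[...,0],a[...,1],a[...,2]
blue=(b-r>40); box=np.zeros_like(blue); box[165:250,170:250]=1
v,u=np.nonzero(blue&box); mc=cv2.minAreaRect(np.c_[u,v].astype(np.float32)); print('mat px',mc, px2w('t14',*mc[0],.004))
m=((a.min(2)>140)&box).astype(np.uint8); m=cv2.morphologyEx(m,cv2.MORPH_CLOSE,np.ones((7,7)))
v,u=np.nonzero(m); lc=cv2.minAreaRect(np.c_[u,v].astype(np.float32)); print('lid px',lc,px2w('t14',*lc[0],.016))
# unchanged bystanders: diff of t0 vs t14 outside task zones
t0=cv2.imread('pics/t0.png').astype(int)[:,:,::-1]; d=np.abs(a-t0).max(2)>70
n,l,s,c=cv2.connectedComponentsWithStats(d.astype(np.uint8)); print([(s[k].tolist()) for k in range(1,n) if s[k][4]>25])
E
```

```text
26.425 [ 0.47502856 -0.06304369  0.25700667] [0.8 1.3 0.1]
mat px ((208.68397521972656, 207.7311248779297), (60.7465934753418, 62.49760055541992), 4.635463237762451) [0.57344262 0.11963188 0.004     ]
lid px ((207.13980102539062, 193.31678771972656), (47.75258255004883, 81.61272430419922), 22.873666763305664) [0.61873222 0.12342641 0.016     ]
[[283, 177, 5, 12, 60], [289, 176, 42, 47, 831], [182, 182, 59, 58, 2384], [243, 184, 34, 39, 347], [283, 191, 7, 35, 169], [293, 192, 30, 4, 37], [294, 215, 30, 6, 55], [201, 224, 76, 153, 2503], [245, 260, 19, 20, 247], [282, 309, 243, 111, 10075], [207, 382, 37, 20, 168], [174, 399, 25, 21, 364]]
```

```bash
python3 - <<'E'
from h import *
a=cv2.imread('pics/t14.png').astype(int);t0=cv2.imread('pics/t0.png').astype(int)
b,g,r=a[...,0],a[...,1],a[...,2]
v0,v1,u0,u1=174,243,174,246
bl=((b-r>40)[v0:v1,u0:u1]);
# lid = changed, non-blue pixels inside the original mat region
m0=((t0[...,0]-t0[...,2])>40)[v0:v1,u0:u1].astype(np.uint8)
m=(m0.astype(bool)&~bl).astype(np.uint8); m=cv2.morphologyEx(m,cv2.MORPH_OPEN,np.ones((5,5)))
n,l,s,c=cv2.connectedComponentsWithStats(m);k=1+np.argmax(s[1:,4]);v,u=np.nonzero(l==k);lc=cv2.minAreaRect(np.c_[u+u0,v+v0].astype(np.float32))
w=px2w('t14',*lc[0],.016);q=[px2w('t14',*x,.016) for x in cv2.boxPoints(lc)]
print('lid',lc,w.round(4),[np.linalg.norm(q[i]-q[i-1]).round(3) for i in range(4)])
v,u=np.nonzero(m0);mc=cv2.minAreaRect(np.c_[u+u0,v+v0].astype(np.float32));print('mat',mc,px2w('t0',*mc[0],.004).round(4))
# scene diff
d=(np.abs(cv2.imread('pics/s14.png').astype(int)-cv2.imread('pics/s0.png')).max(2)>60).astype(np.uint8)
n,l,s,c=cv2.connectedComponentsWithStats(d);print([x.tolist() for x in s[1:] if x[4]>25])
E
```

```text
lid ((211.1575927734375, 210.47860717773438), (56.51472854614258, 55.57905197143555), 3.5763344764709473) [0.5628 0.1096 0.016 ] [np.float64(0.181), np.float64(0.18), np.float64(0.183), np.float64(0.18)]
mat ((208.66851806640625, 207.79835510253906), (62.387332916259766, 60.915687561035156), 3.012787342071533) [0.5732 0.1197 0.004 ]
[[169, 0, 34, 17, 353], [368, 0, 36, 9, 199], [305, 20, 23, 30, 584], [174, 22, 24, 29, 403], [342, 35, 23, 5, 65], [303, 45, 36, 32, 824], [340, 53, 25, 42, 569], [174, 55, 28, 44, 536], [384, 61, 24, 38, 308], [304, 78, 31, 29, 648], [301, 113, 30, 32, 613], [354, 121, 4, 12, 30], [199, 138, 60, 15, 544], [307, 150, 33, 7, 63], [224, 196, 64, 41, 909], [247, 203, 18, 14, 68], [244, 206, 16, 6, 31], [327, 206, 17, 12, 80], [327, 214, 11, 5, 43], [323, 244, 70, 55, 2183]]
```

```bash
python3 - <<'E'
from h import *
a=cv2.imread('pics/t14.png').astype(int)
print('row195',[tuple(int(x) for x in a[195,u]) for u in range(178,246,2)])
print('col200',[tuple(int(x) for x in a[v,200]) for v in range(174,246,2)])
for P in([.5755,.121],[.574,.1185]):
    c=np.array(P);print([w2px('t14',[*(c+d),.016]).round(1).tolist() for d in([.075,0],[-.075,0],[0,.081],[0,-.065])])
i=cv2.imread('pics/t0.png').astype(int)
for n,x in(('t0',i),('t14',a)):
    s=x[240:300,230:275]; m=cv2.Canny(cv2.imread(f'pics/{n}.png')[240:300,225:280],60,150); c=cv2.HoughCircles(cv2.imread(f'pics/{n}.png',0)[240:300,225:280],cv2.HOUGH_GRADIENT,1,50,param1=120,param2=12,minRadius=14,maxRadius=21);print(n,c)
E
```

```text
row195 [(127, 136, 140), (177, 133, 101), (166, 119, 85), (178, 141, 111), (207, 207, 195), (212, 209, 199), (212, 209, 198), (212, 209, 198), (216, 210, 199), (215, 210, 198), (218, 210, 199), (213, 209, 198), (213, 207, 196), (217, 207, 196), (217, 208, 198), (215, 208, 198), (213, 207, 195), (217, 210, 199), (219, 209, 197), (219, 211, 200), (220, 210, 198), (218, 209, 197), (93, 88, 75), (89, 86, 74), (55, 54, 49), (92, 87, 77), (93, 88, 75), (51, 50, 43), (89, 84, 73), (87, 83, 71), (88, 83, 72), (92, 88, 74), (92, 86, 77), (90, 84, 73)]
col200 [(126, 132, 137), (126, 133, 139), (166, 121, 86), (169, 121, 88), (173, 125, 90), (215, 208, 197), (215, 209, 199), (213, 207, 196), (214, 208, 198), (212, 207, 196), (212, 208, 197), (215, 210, 198), (211, 207, 196), (214, 208, 197), (110, 106, 101), (42, 46, 48), (23, 21, 22), (121, 132, 136), (127, 138, 140), (219, 208, 198), (220, 212, 200), (219, 210, 198), (219, 208, 197), (217, 208, 197), (219, 210, 199), (217, 208, 196), (216, 207, 196), (217, 209, 198), (105, 79, 59), (172, 124, 89), (170, 125, 90), (173, 124, 90), (94, 72, 56), (121, 129, 133), (132, 141, 146), (125, 133, 139)]
[[208.1, 183.6], [207.3, 229.8], [182.5, 206.7], [227.9, 206.5]]
[[208.8, 184.1], [208.0, 230.3], [183.3, 207.2], [228.6, 206.9]]
t0 [[[28.5 29.5 18.1]]]
t14 None
```

```bash
python3 -c "
from cell import ctrl
print(ctrl.get_obs()['wrist_force']);print(ctrl.sign_off())"
```

```text
[ 0.36412111 -0.00266584  0.26586468]
the job is handed in; nothing more can be done
None
```

The job is done and handed in at about 26.5 s of the 67 s allowed. I levered the lid open, laid the bar back across its rest, and set the lid down right way up on the blue mat.

**Last checks:**
- **Prying:** the orange lip mark rose 5.2 px in the scene view (about 18 mm). It stayed up about 16 mm after I took the bar out.
- **Pry bar:** a wrist picture put it within about 1.5 mm of where it first lay.
- **Lid:** it came down level, with light contact at the expected height. Its position agrees with the mat's centre to a few millimetres and it is nearly parallel to the mat.
- **Robot:** at hand-in the gripper was open and away from everything, with the wrist force near zero.

**Checks that failed or disagreed:**
- **First grasp:** it closed on air just above the bar. The shut fingertips sit about 39 mm behind the reported TCP, and I corrected for that after a probe pressing about 39 N on the handle.
- **Top camera:** it read a few millimetres off in y against the wrist camera, so I relied on the wrist views.
- **Final lid check:** an automatic outline of the lid was spoiled by shadow, so I confirmed its position by reading edge pixels instead.
- **Dish:** I could not confirm it from above because the arm's shadow hid it. The wrist force showed no contact with it. The other bystanders showed no change beyond the arm and its shadow.

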